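Open up the pick-and-mix stand

ROBOT

A 7-joint arm with a two-finger parallel gripper is mounted at the origin on the work surface. World frame = base frame: x ahead of the robot, y to its left, z up, the work surface at z = 0. Lengths are in m, angles in rad, forces in N, time in s.
With the tool pointing down it reaches from about 0.4 to 0.85 m from the base axis. Payload 4.5 kg.
Tool frame: the origin (TCP) lies on the centre line of the jaws, within the pads' length; the fingertips stand 11 mm ahead of it and the grasp point (between the pads) lies 8 mm behind it; z points along the fingers, y is the line along which they close (so a half turn about z gives the same grasp; the last joint's range is limited). The gripper opens to 88 mm and grips with 3 to 60 N. Pads are 18 mm wide; open, the fingers measure 123 mm over their backs; the gripper's body (75 mm by 187 mm) begins 45 mm behind the grasp point.
Start: joints at [1.202, 0.689, -0.195, 1.565, 0.157, 0.902, -0.215], TCP at [0.245, -0.575, 0.221] pointing down, gripper open.
Joint ranges: [-3.01, 3.01], [-0.46, 2.08], [-1.47, 1.51], [0.13, 2.56], [-1, 4.14], [0.04, 2.09], [-2.66, 2.66]. Speed limits (rad/s): [2.57, 2.57, 3.14, 3.14, 3.14, 3.14, 3.14].

INTERFACE

Orientations are given as a unit quaternion [x, y, z, w].
In Python, from plant import * gives the robot as it stands. The module is installed in compiled form; this text tells all that it offers.
- The arm moves only by the tool send_rows, never from a script. Its argument "motion" is a list of rows, each an object of numbers: "x", "y", "z": the shift along the tool's x, y, z in cm; "rx", "ry", "rz": the turn, a rotation vector about the tool's x, y, z in rad; "jaw": the finger opening in cm, from 0 to 8.81. In form: [{"x": .., "y": .., "z": .., "rx": .., "ry": .., "rz": .., "jaw": ..}, ...]. A call has exactly 5 rows; each row shifts and turns the commanded pose from where the row before left it, along the tool's axes as they then stand; what a row does not reach is not made up. A row lasts 1/10 s, in which the tool goes at most 50 mm and 8.59 degrees, less where a joint would pass 70% of its speed; a pose out of reach is approached as far as the arm can. A call is refused whole if a number of a shift passes 5 or a number of a turn 0.15, either way. A call with a gripper value outside its range is refused whole. The fingers move at their own pace and stop on an object; "grip_force" is the grip in N (left out, the last holds). Time passes only in rows, so rows that do not move let the fingers close, or fill a call up. It gives the time, the measured TCP pose, the force, the opening and the grip force at its end, in the units of the state.
- get_state(): the state, without advancing time (a new reading comes with each control period).
- snapshot(name): name is "scene" or "top"; returns a dict with "img" (420x560x3 uint8, red, green, blue), "vertical_fov" (degrees; the focal length in pixels is half the picture's height over the tangent of half this angle, whatever the lens; pixels are square), "cx", "cy" (the principal point, pixels), "extrinsics" (4x4, takes a point from camera to world coordinates). Camera axes: x right, y up, looking along -z (the intrinsics and any distortion apply to the point x, -y, -z); pixel columns grow to the right and rows downward; lengths in m; the calibration is good to about 2 mm. A picture is of the moment at which its call begins. There is no depth.
- finish_job(): hands the job in; it is judged then, once.
The state is a dict: "clock": time; "q": joint angles; "qd": joint speeds; "joint_torque": joint torques, N m; "tool_pos": TCP position; "eef_rot": TCP orientation; "contact_force": force on the tool from outside, world axes, zero at the start; "moment": the same for the moment, N m; "opening": opening from 0.0 (shut) to 1.0 (fully open); "finger_force": force on a finger pad.
Only numpy, scipy, OpenCV 4.12 (cv2) and the standard library are available. Lean on these libraries where they do the work, as an engineer would, in place of code of your own. Each camera call takes 0.05 s, during which the arm holds its last target. There are 200 camera calls.

TASK

Get the pick-and-mix stand of the chocolate counter ready for opening: take the lid off the bin and lay it flat on the counter clear of the bin, pour the wrapped pralines from the tray into the bin by tipping the tray, set the empty tray back upright on the counter, and put the lid back on so that it sits flat and fully home. Move every scoop from the drying rail, lifting it over the end stops, onto the empty serving rail next to it, so that all hang freely by their hooks between its end stops. If any praline lands on the counter, put it in the bin too, and leave the ice-cream tub and the gift box alone.

Things in the scene. Friction and masses are not known exactly. Their poses are not given: they have to be found in the camera images.
- hopper: Fixed square pick-and-mix bin of clear plastic, open on top under its lid: 170 x 170 mm outside, 160 x 160 mm inside, rim 95 mm high, inner floor 5 mm above the counter. Origin: centre of its underside on the counter; z up, x and y along its sides.
- lid: Loose taupe lid, 0.25 kg: plate 176 x 176 mm, 8 to 13 mm above its origin; under it a block 148 x 148 x 8 mm that drops into the bin's mouth (6 mm play each side); on it a dark wooden grip bar 60 mm long (its x), 14 mm thick (its y), 13 to 45 mm above the origin. Origin: centre of its underside; z up. Seated, its origin is 87 mm above the bin's; lying on the counter, at height 0.
- tray: Aluminium tray of pralines, 0.35 kg, 190 mm long (x) x 110 wide (y), walls 40 high. Origin: centre of its underside; z up. Floor 4 mm, flat for the middle 110 mm; both ends ramp up 16 degrees to open pouring lips 94 mm from the centre, 15 high. A dark wooden bridge handle crosses the middle along y: 14 mm thick (x), 24 tall, 98 long between its posts, centre 90 mm above the origin.
- rail_dry: Fixed rail stand on which the scoops hang at the start (drying rail). Same shape as rail_shop. Origin: on the counter under the middle of the bar; y along the bar, x horizontal across it, z up.
- rail_shop: Fixed rail stand, empty at the start (serving rail), left or right of the drying rail, in line, end to end, 25 to 40 mm apart. Flat steel bar along y: 10 mm thick (x), 16 tall, 260 long, top 205 mm above the counter. Origin: on the counter under the bar's middle; z up. Brackets at both ends run back (+x) to uprights 70 mm behind; nothing is below or in front of the bar.
- rail_dry_top (a point): Middle of the top face of the drying rail's bar; y along the bar.
- rail_shop_top (a point): Middle of the top face of the serving rail's bar; y along the bar. At each end of the bar a brass end stop stands 25 mm above this face, its inner face 122 mm from the middle.
- tub: Bystander: ice-cream tub, white with dark red lid, 92 mm across, 76 mm high. Origin: centre of its underside. Not to be disturbed.
- giftbox: Bystander: dark brown gift box 104 x 144 x 59 mm. Origin: centre of its underside. Not to be disturbed.
- stand: Fixed dark brown display block 90 x 90 x 130 mm, right of the work. Origin: centre of its underside. In the way only.
- scoop0: Steel scoop hung by its hook, 0.12 kg, 197 mm tall (2 to 4, 55 mm apart). Origin: underside of the bowl, straight below the hook's middle; z up, y along the bar. Bowl: up to 60 mm above the origin, 40 wide (y), x = -15 to +32. The hook's crest, resting on the bar's top, is 155 mm above the origin; a dark wooden grip 12 mm thick (x), 36 wide (y) stands 159 to 197 mm above it.
- scoop1: Another such scoop (may be absent); origin and sizes as scoop0. The hook is 22 mm wide inside (x), open below: its rear leg at x = +13 mm reaches 22 mm below the crest, its front leg is the handle at x = -13 mm, 24 mm wide, running down to the bowl.
- scoop2: Another such scoop (may be absent). Origin and sizes as scoop0.
- scoop3: Another such scoop (may be absent). Origin and sizes as scoop0.
- praline0: Wrapped brown praline, an eight-sided roll 46 mm long (along its own y), 31 mm thick, 25 g; six lie in the tray at the start, across its length. Origin: its centre.
- praline1: Another such praline. Origin: its centre.
- praline2: Another such praline. Origin: its centre.
- praline3: Another such praline. Origin: its centre.
- praline4: Another such praline. Origin: its centre.
- praline5: Another such praline. Origin: its centre.
Things that resemble listed ones, but are neither listed nor needed, are in the scene too. Leave any purple or red look-alike of the scoop0 alone.

How it is judged:
On the way, in this order (a step that is already met when the one before it is completed fails the run):
1. the bin's lid lies flat on the counter, clear of the bin (height (world z) of lid below 0.015 m and angle between lid's own z axis and vertical below 0.1 rad and horizontal distance between lid and hopper above 0.15 m), for 0.2 s.
2. the tray is tipped over the bin (angle between tray's own z axis and vertical above 0.25 rad and horizontal distance between tray and hopper below 0.2 m and height (world z) of tray above 0.06 m).
3. all the pralines are in the bin (x of praline0 in the frame of hopper between -0.08 and 0.08 m and y of praline0 in the frame of hopper between -0.08 and 0.08 m and z of praline0 in the frame of hopper between 0 and 0.085 m and x of praline1 in the frame of hopper between -0.08 and 0.08 m and y of praline1 in the frame of hopper between -0.08 and 0.08 m and z of praline1 in the frame of hopper between 0 and 0.085 m and x of praline2 in the frame of hopper between -0.08 and 0.08 m and y of praline2 in the frame of hopper between -0.08 and 0.08 m and z of praline2 in the frame of hopper between 0 and 0.085 m and x of praline3 in the frame of hopper between -0.08 and 0.08 m and y of praline3 in the frame of hopper between -0.08 and 0.08 m and z of praline3 in the frame of hopper between 0 and 0.085 m and x of praline4 in the frame of hopper between -0.08 and 0.08 m and y of praline4 in the frame of hopper between -0.08 and 0.08 m and z of praline4 in the frame of hopper between 0 and 0.085 m and x of praline5 in the frame of hopper between -0.08 and 0.08 m and y of praline5 in the frame of hopper between -0.08 and 0.08 m and z of praline5 in the frame of hopper between 0 and 0.085 m), for 0.2 s.
At the end, for the whole second after the job is handed in: Pralines all in the bin; lid seated (within 12 mm of centre, 5 mm of height, tilt under 0.04 rad); tray upright at rest on the counter; every scoop hangs at rest on the serving rail between its stops (within 20 mm across, 8 mm of hung height, tilt under 0.2 rad) (all of step 3 and horizontal distance between lid and hopper below 0.012 m and z of lid in the frame of hopper between 0.082 and 0.091 m and angle between lid's own z axis and vertical below 0.04 rad and angle between tray's own z axis and vertical below 0.06 rad and height (world z) of tray between -0.004 and 0.006 m and linear speed of each of tray, lid below 0.02 m/s and x of scoop0 in the frame of rail_shop_top between -0.02 and 0.02 m and y of scoop0 in the frame of rail_shop_top between -0.122 and 0.122 m and z of scoop0 in the frame of rail_shop_top between -0.163 and -0.147 m and angle between each of scoop0, scoop1, scoop2, scoop3's own z axis and vertical below 0.2 rad and linear speed of each of scoop0, scoop1, scoop2, scoop3 below 0.05 m/s and x of scoop1 in the frame of rail_shop_top between -0.02 and 0.02 m and y of scoop1 in the frame of rail_shop_top between -0.122 and 0.122 m and z of scoop1 in the frame of rail_shop_top between -0.163 and -0.147 m and x of scoop2 in the frame of rail_shop_top between -0.02 and 0.02 m and y of scoop2 in the frame of rail_shop_top between -0.122 and 0.122 m and z of scoop2 in the frame of rail_shop_top between -0.163 and -0.147 m and x of scoop3 in the frame of rail_shop_top between -0.02 and 0.02 m and y of scoop3 in the frame of rail_shop_top between -0.122 and 0.122 m and z of scoop3 in the frame of rail_shop_top between -0.163 and -0.147 m); the robot touches nothing.
It fails at once if the ice-cream tub or the gift box is disturbed (moved over 30 mm) (distance of any of tub, giftbox from where it was at the start of the episode above 0.03 m).
Of scoop0, scoop1, scoop2, scoop3 only 2 to 4 are there at a start; the rules pass over those that are not, and their reading is None.
At some moment in a run one of tray may be knocked a few centimetres aside while the robot is not near it.
It also fails if it takes over 208 s, if anything falls off the work surface, if the arm or the gripper's body presses on something with over 40 N, if the wrist force passes 120 N, or if a joint passes its speed limit or range.

## Working session

There is one attempt and no reset: what is moved stays moved. The work goes in short steps, Python scripts to look and compute and a tool call to move; the robot and the scene stay as the last step left them, time stands still between calls to the robot, and variables do not carry over. Pictures are saved under pics/ and viewed, at most 14 in all, crops included, and the job is handed in when it is done.

Besides the shell and the picture viewer there is one more tool, called after "Emit:" by a JSON object that holds its "fn" and its "kwargs". send_rows: Moves the arm, as the interface text tells. Its arguments: {"type":"object","properties":{"motion":{"type":"array"},"grip_force":{"type":"number"}},"required":["motion"]}

```bash
mkdir -p pics; cat > h.py <<'E'
from plant import *
import numpy as np, cv2
from scipy.spatial.transform import Rotation as R
def snap(n,f=None):
    s=snapshot(n)
    if f: cv2.imwrite('pics/'+f,cv2.cvtColor(s['img'],cv2.COLOR_RGB2BGR))
    return s
def foc(s): return s['img'].shape[0]/2/np.tan(np.radians(s['vertical_fov'])/2)
def ray(s,u,v):
    f=foc(s);E=np.array(s['extrinsics']);d=E[:3,:3]@np.array([(u-s['cx'])/f,-(v-s['cy'])/f,-1]);return E[:3,3],d/np.linalg.norm(d)
def pt(s,u,v,z):
    o,d=ray(s,u,v);return o+d*(z-o[2])/d[2]
def proj(s,p):
    E=np.array(s['extrinsics']);c=E[:3,:3].T@(np.array(p)-E[:3,3]);f=foc(s)
    return s['cx']+f*c[0]/-c[2], s['cy']-f*c[1]/-c[2]
def st():
    s=get_state();r=R.from_quat(s['eef_rot']).as_matrix()
    print(round(s['clock'],2),'p',np.round(s['tool_pos'],4),'R',np.round(r,3).tolist(),'q',np.round(s['q'],2),'F',np.round(s['contact_force'],1),'op',round(s['opening'],3),'ff',s['finger_force']);return s
E
python3 - <<'E'
from h import *
for n in('scene','top'):
    s=snap(n,n+'0.png'); print({k:v for k,v in s.items() if k!='img'})
st()
E
```

```text
{'vertical_fov': 42.08541717464021, 'cx': 284.33028980355857, 'cy': 202.99929811177785, 'extrinsics': array([[-0.76123105, -0.35769167,  0.5409103 ,  1.2589991 ],
       [ 0.64841862, -0.40829596,  0.64253227,  0.95222733],
       [-0.00897695,  0.83985182,  0.5427415 ,  0.92726413],
       [ 0.        ,  0.        ,  0.        ,  1.        ]])}
{'vertical_fov': 57.41171197733479, 'cx': 278.7074687652032, 'cy': 208.44987231321477, 'extrinsics': array([[-0.01384128,  0.98940684, -0.14450788,  0.27157233],
       [-0.99980808, -0.01569857, -0.01172009, -0.00518505],
       [-0.01386451,  0.14431792,  0.98943424,  1.49341401],
       [ 0.        ,  0.        ,  0.        ,  1.        ]])}
0.1 p [ 0.2447 -0.5745  0.2198] R [[0.92, 0.392, -0.001], [0.392, -0.92, 0.001], [-0.0, -0.002, -1.0]] q [ 1.2   0.69 -0.19  1.57  0.16  0.9  -0.22] F [ 0.2  0.  -0.5] op 0.999 ff 0.0
```

View pics/scene0.png

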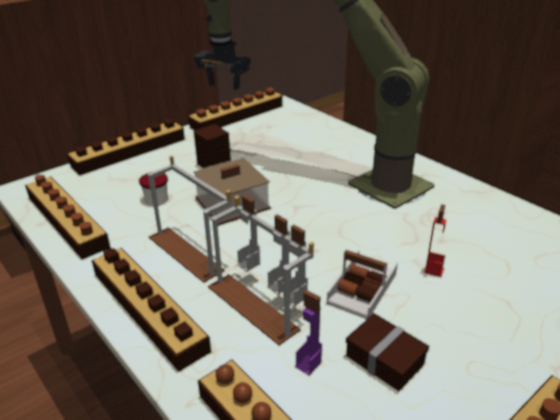

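View pics/top0.png

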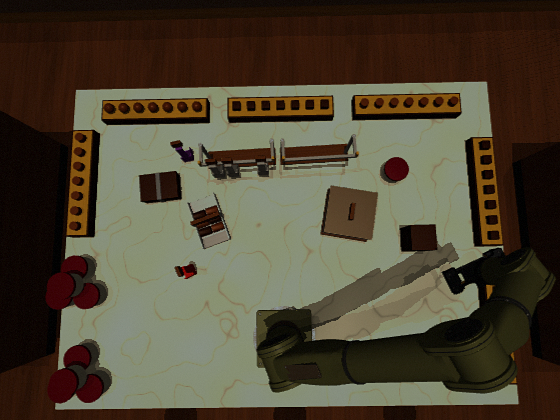

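The top view shows the bin with its lid at (350,213), tray at (209,220), drying rail at (238,160) and empty serving rail at (318,157). The tub is at (396,169), gift box at (160,187), stand at (419,237), and the look-alikes are purple (182,151) and red (186,270). I'll enlarge next.

```bash
python3 - <<'E'
from h import *
a=cv2.imread('pics/top0.png')[125:260,170:390];b=cv2.imread('pics/scene0.png')[140:350,130:410]
cv2.imwrite('pics/a.png',cv2.resize(a,None,fx=3.6,fy=3.6,interpolation=cv2.INTER_CUBIC))
cv2.imwrite('pics/b.png',cv2.resize(b,None,fx=2.8,fy=2.8,interpolation=cv2.INTER_CUBIC))
s=snap('top');c=snap('scene');p=get_state()['tool_pos'];print(proj(s,p),proj(c,p),proj(s,[0,0,0]),proj(c,[0,0,0]))
E
```

```text
(np.float64(458.99150252327763), np.float64(270.22474499717424)) (np.float64(223.9380789908509), np.float64(91.11539155234018)) (np.float64(283.8474449555708), np.float64(337.5613195242737)) (np.float64(390.4768021827664), np.float64(184.6555050861748))
```

View pics/a.png

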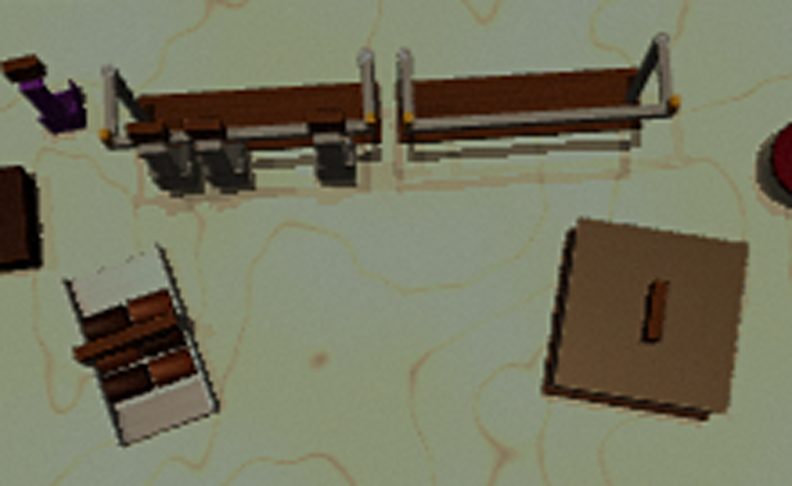

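View pics/b.png

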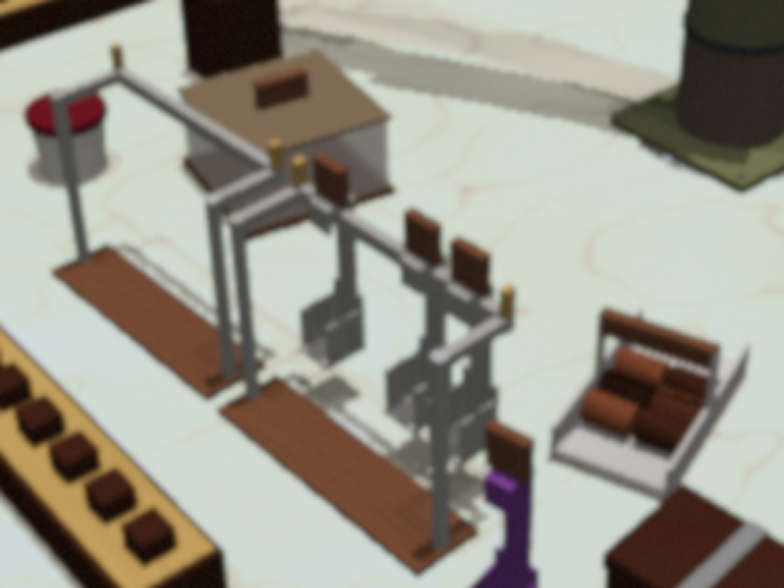

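Three brown-gripped steel scoops hang on the left (drying) rail. In the top crop they are at (148,130), (206,128) and (327,118), and they match the listed ones. The purple one left of the rail at (25,70) and the red one are look-alikes. The serving rail is empty, the lid bar is at (655,310) and the tray handle runs (78,353) to (190,318). I'll triangulate now.

```bash
cat >> h.py <<'E'
def tri(s,a,c,b):
    A=[];B=[]
    for S,(u,v) in((s,a),(c,b)):
        o,d=ray(S,u,v);P=np.eye(3)-np.outer(d,d);A.append(P);B.append(P@o)
    x=np.linalg.lstsq(np.vstack(A),np.hstack(B),rcond=None)[0]
    return x,np.linalg.norm(A[0]@(x-ray(s,*a)[0]))*2000
ca=lambda u,v:(170+u/3.6-.36,125+v/3.6-.36)
cb=lambda u,v:(130+u/2.8-.32,140+v/2.8-.32)
E
python3 - <<'E'
from h import *
s=snap('top');c=snap('scene')
for n,a,b in [('dryL',(105,133),(508,290)),('dryR',(371,118),(300,160)),('shopL',(408,117),(276,144)),('shopR',(673,102),(117,48)),
 ('sc0',(148,128),(470,252)),('sc1',(206,126),(424,225)),('sc2',(327,117),(332,168)),
 ('lidbar',(658,309),(281,80)),('hA',(77,353),(603,314)),('hB',(185,318),(716,349)),('lid c',(580,218),(185,95)),('lidc2',(748,242),(319,53)),('lidc3',(725,412),(388,115))]:
    x,e=tri(s,ca(*a),c,cb(*b));print(n,np.round(x,4),'gap mm',round(e,1))
print('lid corners z.1',[np.round(pt(s,*ca(*q),.1)[:2],4).tolist() for q in((580,218),(748,242),(725,412),(552,388))])
print('bar z.132',pt(s,*ca(658,309),.132))
print('handle z.102',[pt(s,*ca(*q),.102) for q in((77,353),(185,318))])
print('tray lips',[pt(s,*ca(*q),.04) for q in((67,280),(160,247),(217,410),(124,444))])
# subpixel masks: grips/bar brown
im=s['img'];hsv=cv2.cvtColor(im,cv2.COLOR_RGB2HSV)
print(np.round(proj(s,[.5,.1,.2]),1))
E
```

```text
dryL [0.6215 0.2803 0.2277] gap mm 1.6
dryR [0.6313 0.0283 0.2286] gap mm 1.6
shopL [ 0.6316 -0.0066  0.2287] gap mm 1.6
shopR [ 0.6425 -0.2573  0.227 ] gap mm 0.9
sc0 [0.622  0.2373 0.24  ] gap mm 2.0
sc1 [0.6234 0.1834 0.2379] gap mm 2.6
sc2 [0.6291 0.0699 0.2396] gap mm 3.6
lidbar [ 0.4587 -0.2527  0.1254] gap mm 3.0
hA [0.4569 0.2929 0.1298] gap mm 93.0
hB [0.4326 0.2712 0.0687] gap mm 108.1
lid c [ 0.5721 -0.1942  0.1681] gap mm 66.2
lidc2 [ 0.4658 -0.2823  0.1716] gap mm 141.6
lidc3 [ 0.3296 -0.3046  0.0194] gap mm 94.3
lid corners z.1 [[0.5589, -0.1823], [0.531, -0.353], [0.3578, -0.3211], [0.3845, -0.1483]]
bar z.132 [ 0.45891533 -0.25251519  0.132     ]
handle z.102 [array([0.42720801, 0.33283563, 0.102     ]), array([0.46137845, 0.22311994, 0.102     ])]
tray lips [array([0.51285338, 0.36014412, 0.04      ]), array([0.54711751, 0.2607761 , 0.04      ]), array([0.37146862, 0.19872537, 0.04      ]), array([0.33720135, 0.29648682, 0.04      ])]
[252.3 197.4]
```

Emit:
{"fn": "send_rows", "kwargs": {"motion": [{"rz":0.144,"jaw":6},{"rz":0.144},{"rz":0.144},{"rz":0.144},{"x":0}], "grip_force": 30}}

```text
schema error: expected keys x, y, z, rx, ry, rz, jaw
```

Emit:
{"fn": "send_rows", "kwargs": {"motion": [{"x":1.55,"y":-3.54},{"x":1.55,"y":-3.54},{"x":1.55,"y":-3.54},{"x":1.55,"y":-3.54},{"x":1.55,"y":-3.54}]}}

```text
schema error: expected keys x, y, z, rx, ry, rz, jaw
```

Emit:
{"fn": "send_rows", "kwargs": {"motion": [{"x":1.55,"y":-3.54},{"x":1.55,"y":-3.54},{"x":1.55,"y":-3.54},{"x":1.55,"y":-3.54},{"x":1.55,"y":-3.54}]}}

```text
schema error: expected keys x, y, z, rx, ry, rz, jaw
```

Emit:
{"fn": "send_rows", "kwargs": {"motion": [{"z":2},{"z":2},{"z":2},{"x":0},{"x":0}]}}

```text
schema error: expected keys x, y, z, rx, ry, rz, jaw
```

```bash
cat >> h.py <<'E'
def go(p,yaw=None):
    s=get_state();r=R.from_quat(s['eef_rot']).as_matrix();d=r.T@(np.array(p)-s['tool_pos'])*100
    y=np.arctan2(r[1,0],r[0,0]);print('tool cm',np.round(d,2),'yaw',round(y,3), 'rz',None if yaw is None else round(y-yaw,3));return d
E
python3 -c "
from h import *
s=st();go([.4584,-.252,.115],-.173);snap('top','t1.png');snap('scene','s1.png')"
```

```text
0.3 p [ 0.2449 -0.5748  0.2203] R [[0.92, 0.392, -0.0], [0.392, -0.92, 0.001], [-0.0, -0.001, -1.0]] q [ 1.2   0.69 -0.19  1.57  0.16  0.9  -0.22] F [0.4 0.4 0.4] op 0.999 ff 0.0
tool cm [ 32.29 -21.32  10.54] yaw 0.403 rz 0.576
```

All seven keys are needed.

Emit:
{"fn": "send_rows", "kwargs": {"motion": [{"x":0,"y":0,"z":0,"rx":0,"ry":0,"rz":0.144,"jaw":6},{"x":0,"y":0,"z":0,"rx":0,"ry":0,"rz":0.144,"jaw":6},{"x":0,"y":0,"z":0,"rx":0,"ry":0,"rz":0.144,"jaw":6},{"x":0,"y":0,"z":0,"rx":0,"ry":0,"rz":0.144,"jaw":6},{"x":0,"y":0,"z":0,"rx":0,"ry":0,"rz":0,"jaw":6}], "grip_force": 30}}

```text
clock: 0.9
tool_pos: [0.2452, -0.5749, 0.2206]
eef_rot: [0.996, -0.087, -0.0, 0.0]
contact_force: [0.8, 0.5, 0.0]
opening: 0.679
finger_force: 0.0
```

Emit:
{"fn": "send_rows", "kwargs": {"motion": [{"x":1.55,"y":-3.54,"z":0,"rx":0,"ry":0,"rz":0,"jaw":6},{"x":1.55,"y":-3.54,"z":0,"rx":0,"ry":0,"rz":0,"jaw":6},{"x":1.55,"y":-3.54,"z":0,"rx":0,"ry":0,"rz":0,"jaw":6},{"x":1.55,"y":-3.54,"z":0,"rx":0,"ry":0,"rz":0,"jaw":6},{"x":1.55,"y":-3.54,"z":0,"rx":0,"ry":0,"rz":0,"jaw":6}]}}

```text
clock: 1.4
tool_pos: [0.3526, -0.4127, 0.2207]
eef_rot: [0.996, -0.084, 0.0, 0.0]
contact_force: [-0.2, -0.5, 0.3]
opening: 0.687
finger_force: 0.0
```

Emit:
{"fn": "send_rows", "kwargs": {"motion": [{"x":1.55,"y":-3.54,"z":0,"rx":0,"ry":0,"rz":0,"jaw":6},{"x":1.55,"y":-3.54,"z":0,"rx":0,"ry":0,"rz":0,"jaw":6},{"x":1.55,"y":-3.54,"z":0,"rx":0,"ry":0,"rz":0,"jaw":6},{"x":1.55,"y":-3.54,"z":0,"rx":0,"ry":0,"rz":0,"jaw":6},{"x":1.55,"y":-3.54,"z":0,"rx":0,"ry":0,"rz":0,"jaw":6}]}}

```text
clock: 1.9
tool_pos: [0.4595, -0.2516, 0.2207]
eef_rot: [0.996, -0.084, 0.0, 0.0]
contact_force: [0.1, 0.3, 0.5]
opening: 0.681
finger_force: 0.0
```

Emit:
{"fn": "send_rows", "kwargs": {"motion": [{"x":0,"y":0,"z":2,"rx":0,"ry":0,"rz":0,"jaw":6},{"x":0,"y":0,"z":2,"rx":0,"ry":0,"rz":0,"jaw":6},{"x":0,"y":0,"z":2,"rx":0,"ry":0,"rz":0,"jaw":6},{"x":0,"y":0,"z":0,"rx":0,"ry":0,"rz":0,"jaw":6},{"x":0,"y":0,"z":0,"rx":0,"ry":0,"rz":0,"jaw":6}]}}

```text
clock: 2.4
tool_pos: [0.4588, -0.2531, 0.1608]
eef_rot: [0.996, -0.086, -0.0, -0.0]
contact_force: [0.2, 0.9, 0.3]
opening: 0.68
finger_force: 0.0
```

```bash
python3 -c "
from h import *
s=st();go([.4584,-.252,.115],-.173)"
```

```text
2.4 p [ 0.4588 -0.2531  0.1608] R [[0.985, -0.17, -0.0], [-0.17, -0.985, 0.0], [-0.0, -0.0, -1.0]] q [ 0.41  0.65  0.01  1.94 -0.01  0.56 -1.32] F [0.2 0.9 0.3] op 0.68 ff 0.0
tool cm [-0.06 -0.1   4.58] yaw -0.171 rz 0.002
```

Emit:
{"fn": "send_rows", "kwargs": {"motion": [{"x":0,"y":0,"z":2,"rx":0,"ry":0,"rz":0,"jaw":6},{"x":0,"y":0,"z":1.6,"rx":0,"ry":0,"rz":0,"jaw":6},{"x":0,"y":0,"z":0.9,"rx":0,"ry":0,"rz":0,"jaw":6},{"x":0,"y":0,"z":0,"rx":0,"ry":0,"rz":0,"jaw":6},{"x":0,"y":0,"z":0,"rx":0,"ry":0,"rz":0,"jaw":0}], "grip_force": 40}}

```text
clock: 2.9
tool_pos: [0.4592, -0.2533, 0.1163]
eef_rot: [0.996, -0.086, 0.001, 0.0]
contact_force: [-0.3, -0.2, -0.1]
opening: 0.611
finger_force: 0.0
```

Emit:
{"fn": "send_rows", "kwargs": {"motion": [{"x":0,"y":0,"z":0,"rx":0,"ry":0,"rz":0,"jaw":0},{"x":0,"y":0,"z":0,"rx":0,"ry":0,"rz":0,"jaw":0},{"x":0,"y":0,"z":0,"rx":0,"ry":0,"rz":0,"jaw":0},{"x":0,"y":0,"z":0,"rx":0,"ry":0,"rz":0,"jaw":0},{"x":0,"y":0,"z":0,"rx":0,"ry":0,"rz":0,"jaw":0}]}}

```text
clock: 3.4
tool_pos: [0.4587, -0.253, 0.1156]
eef_rot: [0.996, -0.086, 0.0, 0.0]
contact_force: [-0.0, -1.0, 0.4]
opening: 0.158
finger_force: 0.0
```

Emit:
{"fn": "send_rows", "kwargs": {"motion": [{"x":0,"y":0,"z":-1,"rx":0,"ry":0,"rz":0,"jaw":0},{"x":0,"y":0,"z":-1.5,"rx":0,"ry":0,"rz":0,"jaw":0},{"x":0,"y":0,"z":-2,"rx":0,"ry":0,"rz":0,"jaw":0},{"x":0,"y":0,"z":-2,"rx":0,"ry":0,"rz":0,"jaw":0},{"x":0,"y":0,"z":-1.5,"rx":0,"ry":0,"rz":0,"jaw":0}]}}

```text
clock: 3.9
tool_pos: [0.459, -0.2532, 0.1974]
eef_rot: [0.996, -0.087, 0.001, 0.0]
contact_force: [-0.2, -0.2, -0.0]
opening: 0.007
finger_force: 0.0
```

```bash
python3 -c "
from h import *
s=st();go([.45,.02,.195],-.173);snap('scene','s1.png')"
```

```text
3.9 p [ 0.459  -0.2532  0.1974] R [[0.985, -0.172, 0.001], [-0.172, -0.985, -0.001], [0.002, 0.001, -1.0]] q [ 0.41  0.59  0.01  1.9  -0.01  0.65 -1.32] F [-0.2 -0.2 -0. ] op 0.007 ff 0.0
tool cm [ -5.6  -26.76   0.22] yaw -0.173 rz -0.0
```

View pics/s1.png

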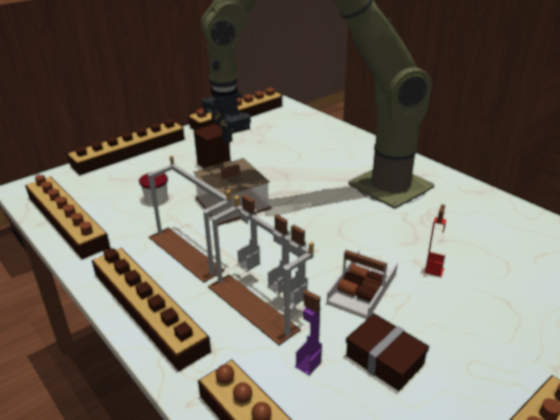

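The lid is still on the bin at (232,180). I lifted before the slow fingers had finished closing, so I'll reopen, go back down and wait longer.

Emit:
{"fn": "send_rows", "kwargs": {"motion": [{"x":0,"y":0,"z":0,"rx":0,"ry":0,"rz":0,"jaw":4},{"x":0,"y":0,"z":0,"rx":0,"ry":0,"rz":0,"jaw":4},{"x":0,"y":0,"z":0,"rx":0,"ry":0,"rz":0,"jaw":4},{"x":0,"y":0,"z":0,"rx":0,"ry":0,"rz":0,"jaw":4},{"x":0,"y":0,"z":0,"rx":0,"ry":0,"rz":0,"jaw":4}], "grip_force": 40}}

```text
clock: 4.45
tool_pos: [0.4584, -0.2529, 0.195]
eef_rot: [0.996, -0.086, -0.001, -0.0]
contact_force: [0.4, 0.3, -0.1]
opening: 0.432
finger_force: 0.0
```

Emit:
{"fn": "send_rows", "kwargs": {"motion": [{"x":0,"y":0,"z":2,"rx":0,"ry":0,"rz":0,"jaw":4},{"x":0,"y":0,"z":2,"rx":0,"ry":0,"rz":0,"jaw":4},{"x":0,"y":0,"z":2,"rx":0,"ry":0,"rz":0,"jaw":4},{"x":0,"y":0,"z":1.5,"rx":0,"ry":0,"rz":0,"jaw":4},{"x":0,"y":0,"z":0.5,"rx":0,"ry":0,"rz":0,"jaw":4}]}}

```text
clock: 4.95
tool_pos: [0.4578, -0.2525, 0.1139]
eef_rot: [0.996, -0.086, -0.001, -0.001]
contact_force: [-0.1, 0.2, 0.7]
opening: 0.452
finger_force: 0.0
```

Emit:
{"fn": "send_rows", "kwargs": {"motion": [{"x":0,"y":0,"z":0,"rx":0,"ry":0,"rz":0,"jaw":0},{"x":0,"y":0,"z":0,"rx":0,"ry":0,"rz":0,"jaw":0},{"x":0,"y":0,"z":0,"rx":0,"ry":0,"rz":0,"jaw":0},{"x":0,"y":0,"z":0,"rx":0,"ry":0,"rz":0,"jaw":0},{"x":0,"y":0,"z":0,"rx":0,"ry":0,"rz":0,"jaw":0}]}}

```text
clock: 5.45
tool_pos: [0.459, -0.2531, 0.116]
eef_rot: [0.996, -0.087, 0.0, 0.0]
contact_force: [0.0, -0.8, -0.5]
opening: 0.024
finger_force: 0.0
```

Emit:
{"fn": "send_rows", "kwargs": {"motion": [{"x":0,"y":0,"z":0,"rx":0,"ry":0,"rz":0,"jaw":0},{"x":0,"y":0,"z":0,"rx":0,"ry":0,"rz":0,"jaw":0},{"x":0,"y":0,"z":0,"rx":0,"ry":0,"rz":0,"jaw":0},{"x":0,"y":0,"z":0,"rx":0,"ry":0,"rz":0,"jaw":0},{"x":0,"y":0,"z":0,"rx":0,"ry":0,"rz":0,"jaw":0}]}}

```text
clock: 5.95
tool_pos: [0.4587, -0.253, 0.1155]
eef_rot: [0.996, -0.087, -0.0, 0.0]
contact_force: [0.3, -0.2, 0.3]
opening: 0.006
finger_force: 0.0
```

Emit:
{"fn": "send_rows", "kwargs": {"motion": [{"x":0,"y":0,"z":-1,"rx":0,"ry":0,"rz":0,"jaw":0},{"x":0,"y":0,"z":-1.5,"rx":0,"ry":0,"rz":0,"jaw":0},{"x":0,"y":0,"z":-2,"rx":0,"ry":0,"rz":0,"jaw":0},{"x":0,"y":0,"z":-2,"rx":0,"ry":0,"rz":0,"jaw":0},{"x":0,"y":0,"z":-1.5,"rx":0,"ry":0,"rz":0,"jaw":0}]}}

```text
clock: 6.45
tool_pos: [0.459, -0.2532, 0.1974]
eef_rot: [0.996, -0.087, 0.001, 0.0]
contact_force: [0.5, -0.2, 1.2]
opening: 0.003
finger_force: 0.0
```

```bash
python3 -c "
from h import *
s=st();go([.45,.02,.195],-.173)"
```

```text
6.45 p [ 0.459  -0.2532  0.1974] R [[0.985, -0.172, 0.002], [-0.172, -0.985, -0.001], [0.002, 0.0, -1.0]] q [ 0.41  0.59  0.01  1.9  -0.01  0.65 -1.32] F [ 0.5 -0.2  1.2] op 0.003 ff 0.0
tool cm [ -5.6  -26.76   0.22] yaw -0.173 rz -0.0
```

```bash
python3 -c "
from h import *
a=snap('top');c=snap('scene');p=get_state()['tool_pos'];print(proj(a,p),proj(c,p),proj(a,p-[0,0,.011]),proj(c,p-[0,0,.011]))
f=lambda s,u,v,w,h,k:cv2.resize(s['img'][v:v+h,u:u+w,::-1],None,fx=k,fy=k,interpolation=cv2.INTER_CUBIC)
A=f(a,300,150,110,110,3.6);B=f(c,180,80,110,150,2.64)
cv2.imwrite('pics/c.png',np.hstack([A,B[:,:]]))
"
```

```text
(np.float64(356.1715075588137), np.float64(207.43867530092368)) (np.float64(227.3750162883429), np.float64(146.5954689149088)) (np.float64(355.5757475959707), np.float64(207.90927353094241)) (np.float64(227.61987528327876), np.float64(149.93924904100203))
```

View pics/c.png

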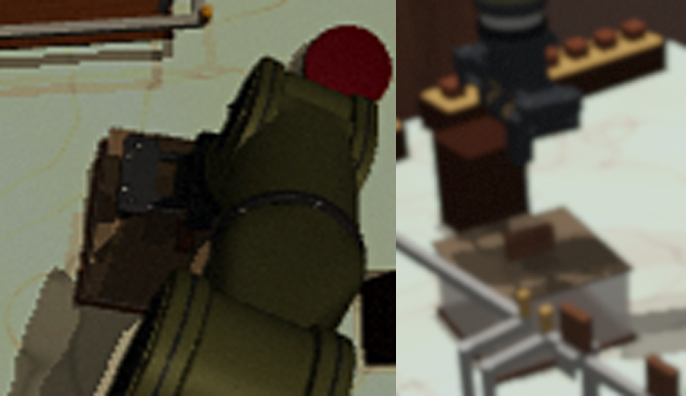

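The scene crop shows the fingertips about 9 px (roughly 25 to 30 mm) above where the reported TCP projects: (227,141) against (228,150). That fits the fingers closing above the bar at (230,170). I'll open, go down and feel for the plate.

Emit:
{"fn": "send_rows", "kwargs": {"motion": [{"x":0,"y":0,"z":2,"rx":0,"ry":0,"rz":0,"jaw":5},{"x":0,"y":0,"z":2,"rx":0,"ry":0,"rz":0,"jaw":5},{"x":0,"y":0,"z":2,"rx":0,"ry":0,"rz":0,"jaw":5},{"x":0,"y":0,"z":0,"rx":0,"ry":0,"rz":0,"jaw":5},{"x":0,"y":0,"z":0,"rx":0,"ry":0,"rz":0,"jaw":5}]}}

```text
clock: 7.05
tool_pos: [0.4584, -0.2529, 0.1353]
eef_rot: [0.996, -0.086, -0.001, -0.0]
contact_force: [-0.3, -0.1, -0.3]
opening: 0.436
finger_force: 0.0
```

Emit:
{"fn": "send_rows", "kwargs": {"motion": [{"x":0,"y":0,"z":0.8,"rx":0,"ry":0,"rz":0,"jaw":5},{"x":0,"y":0,"z":0.7,"rx":0,"ry":0,"rz":0,"jaw":5},{"x":0,"y":0,"z":0.5,"rx":0,"ry":0,"rz":0,"jaw":5},{"x":0,"y":0,"z":0,"rx":0,"ry":0,"rz":0,"jaw":5},{"x":0,"y":0,"z":0,"rx":0,"ry":0,"rz":0,"jaw":5}]}}

```text
clock: 7.55
tool_pos: [0.4587, -0.253, 0.1155]
eef_rot: [0.996, -0.086, -0.0, 0.0]
contact_force: [-0.2, -0.1, 0.1]
opening: 0.569
finger_force: 0.0
```

Emit:
{"fn": "send_rows", "kwargs": {"motion": [{"x":0,"y":0,"z":0.2,"rx":0,"ry":0,"rz":0,"jaw":5},{"x":0,"y":0,"z":0.2,"rx":0,"ry":0,"rz":0,"jaw":5},{"x":0,"y":0,"z":0.2,"rx":0,"ry":0,"rz":0,"jaw":5},{"x":0,"y":0,"z":0.2,"rx":0,"ry":0,"rz":0,"jaw":5},{"x":0,"y":0,"z":0,"rx":0,"ry":0,"rz":0,"jaw":5}]}}

```text
clock: 8.05
tool_pos: [0.4585, -0.2529, 0.1072]
eef_rot: [0.996, -0.086, -0.0, -0.0]
contact_force: [-0.4, -0.1, -0.2]
opening: 0.568
finger_force: 0.0
```

```bash
python3 -c "
from h import *
st();a=snap('top');c=snap('scene');p=get_state()['tool_pos'];print(proj(a,p),proj(c,p),proj(a,p-[0,0,.011]),proj(c,p-[0,0,.011]))
f=lambda s,u,v,w,h,k:cv2.resize(s['img'][v:v+h,u:u+w,::-1],None,fx=k,fy=k,interpolation=cv2.INTER_CUBIC)
B=f(c,170,110,120,110,5)
cv2.imwrite('pics/d.png',cv2.convertScaleAbs(B,alpha=1.3,beta=20))
"
```

```text
8.05 p [ 0.4585 -0.2529  0.1072] R [[0.985, -0.172, -0.0], [-0.172, -0.985, 0.0], [-0.0, -0.0, -1.0]] q [ 0.41  0.74  0.01  1.98 -0.01  0.43 -1.32] F [-0.4 -0.1 -0.2] op 0.568 ff 0.0
(np.float64(351.36397145141916), np.float64(211.46989087085888)) (np.float64(229.84784544294817), np.float64(173.31865570857232)) (np.float64(350.8432583969992), np.float64(211.8794001048398)) (np.float64(230.0765089254485), np.float64(176.4666378185991))
```

View pics/d.png

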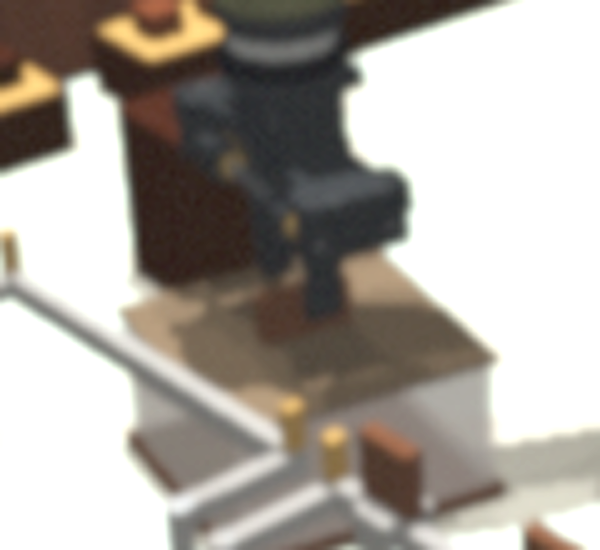

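The picture shows the finger tips straddling the bar, but only just: they are at crop (270,272) and (325,310), and the bar is at (258–345, 270–340). I'll go lower.

Emit:
{"fn": "send_rows", "kwargs": {"motion": [{"x":0,"y":0,"z":0.2,"rx":0,"ry":0,"rz":0,"jaw":5},{"x":0,"y":0,"z":0.2,"rx":0,"ry":0,"rz":0,"jaw":5},{"x":0,"y":0,"z":0.2,"rx":0,"ry":0,"rz":0,"jaw":5},{"x":0,"y":0,"z":0.2,"rx":0,"ry":0,"rz":0,"jaw":5},{"x":0,"y":0,"z":0,"rx":0,"ry":0,"rz":0,"jaw":5}]}}

```text
clock: 8.65
tool_pos: [0.4585, -0.2529, 0.0992]
eef_rot: [0.996, -0.086, -0.0, -0.0]
contact_force: [0.3, 0.6, 0.3]
opening: 0.568
finger_force: 0.0
```

Emit:
{"fn": "send_rows", "kwargs": {"motion": [{"x":0,"y":0,"z":0.1,"rx":0,"ry":0,"rz":0,"jaw":5},{"x":0,"y":0,"z":0.1,"rx":0,"ry":0,"rz":0,"jaw":5},{"x":0,"y":0,"z":0.1,"rx":0,"ry":0,"rz":0,"jaw":5},{"x":0,"y":0,"z":0.1,"rx":0,"ry":0,"rz":0,"jaw":5},{"x":0,"y":0,"z":0,"rx":0,"ry":0,"rz":0,"jaw":5}]}}

```text
clock: 9.15
tool_pos: [0.4586, -0.253, 0.0954]
eef_rot: [0.996, -0.086, -0.0, -0.0]
contact_force: [0.5, 0.1, -0.7]
opening: 0.571
finger_force: 0.0
```

The nominal fingertips are at 0.084, below the plate top at 0.100, and there is no contact. The reported z is therefore about 25 mm low. I'll close here.

Emit:
{"fn": "send_rows", "kwargs": {"motion": [{"x":0,"y":0,"z":0,"rx":0,"ry":0,"rz":0,"jaw":0},{"x":0,"y":0,"z":0,"rx":0,"ry":0,"rz":0,"jaw":0},{"x":0,"y":0,"z":0,"rx":0,"ry":0,"rz":0,"jaw":0},{"x":0,"y":0,"z":0,"rx":0,"ry":0,"rz":0,"jaw":0},{"x":0,"y":0,"z":0,"rx":0,"ry":0,"rz":0,"jaw":0}], "grip_force": 40}}

```text
clock: 9.65
tool_pos: [0.4587, -0.253, 0.0955]
eef_rot: [0.996, -0.087, 0.0, 0.0]
contact_force: [-0.5, -0.8, 0.2]
opening: 0.158
finger_force: 40.0
```

Emit:
{"fn": "send_rows", "kwargs": {"motion": [{"x":0,"y":0,"z":0,"rx":0,"ry":0,"rz":0,"jaw":0},{"x":0,"y":0,"z":0,"rx":0,"ry":0,"rz":0,"jaw":0},{"x":0,"y":0,"z":0,"rx":0,"ry":0,"rz":0,"jaw":0},{"x":0,"y":0,"z":0,"rx":0,"ry":0,"rz":0,"jaw":0},{"x":0,"y":0,"z":0,"rx":0,"ry":0,"rz":0,"jaw":0}]}}

```text
clock: 10.15
tool_pos: [0.4587, -0.253, 0.0956]
eef_rot: [0.996, -0.086, 0.0, 0.0]
contact_force: [0.2, -0.5, 0.4]
opening: 0.159
finger_force: 40.0
```

```bash
python3 -c "
from h import *
st()"
```

```text
10.15 p [ 0.4587 -0.253   0.0956] R [[0.985, -0.172, 0.0], [-0.172, -0.985, -0.0], [0.0, 0.0, -1.0]] q [ 0.41  0.76  0.01  1.98 -0.01  0.4  -1.32] F [ 0.2 -0.5  0.4] op 0.159 ff 39.999099522829056
```

Gripped at an opening of 0.159, which is the bar's 14 mm. I'll lift, carry and lay it down with the descent relative to the seated height.

Emit:
{"fn": "send_rows", "kwargs": {"motion": [{"x":0,"y":0,"z":-1,"rx":0,"ry":0,"rz":0,"jaw":0},{"x":0,"y":0,"z":-2,"rx":0,"ry":0,"rz":0,"jaw":0},{"x":0,"y":0,"z":-3,"rx":0,"ry":0,"rz":0,"jaw":0},{"x":0,"y":0,"z":-3,"rx":0,"ry":0,"rz":0,"jaw":0},{"x":0,"y":0,"z":-1,"rx":0,"ry":0,"rz":0,"jaw":0}]}}

```text
clock: 10.65
tool_pos: [0.46, -0.2538, 0.1984]
eef_rot: [0.996, -0.087, 0.002, 0.001]
contact_force: [0.7, -0.3, -2.3]
opening: 0.151
finger_force: 40.0
```

Emit:
{"fn": "send_rows", "kwargs": {"motion": [{"x":-0.4,"y":-2,"z":0,"rx":0,"ry":0,"rz":0,"jaw":0},{"x":-0.7,"y":-3,"z":0,"rx":0,"ry":0,"rz":0,"jaw":0},{"x":-0.7,"y":-3.4,"z":0,"rx":0,"ry":0,"rz":0,"jaw":0},{"x":-0.7,"y":-3.4,"z":0,"rx":0,"ry":0,"rz":0,"jaw":0},{"x":-0.7,"y":-3.4,"z":0,"rx":0,"ry":0,"rz":0,"jaw":0}]}}

```text
clock: 11.15
tool_pos: [0.4527, -0.0964, 0.1951]
eef_rot: [0.996, -0.087, -0.001, -0.0]
contact_force: [0.7, 0.1, -2.2]
opening: 0.155
finger_force: 40.0
```

Emit:
{"fn": "send_rows", "kwargs": {"motion": [{"x":-0.7,"y":-3.4,"z":0,"rx":0,"ry":0,"rz":0,"jaw":0},{"x":-0.7,"y":-3.2,"z":0,"rx":0,"ry":0,"rz":0,"jaw":0},{"x":-0.6,"y":-3,"z":0,"rx":0,"ry":0,"rz":0,"jaw":0},{"x":-0.4,"y":-2,"z":0,"rx":0,"ry":0,"rz":0,"jaw":0},{"x":0,"y":0,"z":0,"rx":0,"ry":0,"rz":0,"jaw":0}]}}

```text
clock: 11.65
tool_pos: [0.4492, 0.024, 0.195]
eef_rot: [0.997, -0.083, -0.001, -0.001]
contact_force: [0.3, 0.3, -1.1]
opening: 0.153
finger_force: 40.0
```

Emit:
{"fn": "send_rows", "kwargs": {"motion": [{"x":0,"y":0,"z":3,"rx":0,"ry":0,"rz":0,"jaw":0},{"x":0,"y":0,"z":4,"rx":0,"ry":0,"rz":0,"jaw":0},{"x":0,"y":0,"z":4,"rx":0,"ry":0,"rz":0,"jaw":0},{"x":0,"y":0,"z":3,"rx":0,"ry":0,"rz":0,"jaw":0},{"x":0,"y":0,"z":2,"rx":0,"ry":0,"rz":0,"jaw":0}]}}

```text
clock: 12.15
tool_pos: [0.4488, 0.019, 0.0333]
eef_rot: [0.996, -0.087, -0.001, 0.001]
contact_force: [-0.9, 0.0, -1.3]
opening: 0.153
finger_force: 40.0
```

Emit:
{"fn": "send_rows", "kwargs": {"motion": [{"x":0,"y":0,"z":1,"rx":0,"ry":0,"rz":0,"jaw":0},{"x":0,"y":0,"z":0.8,"rx":0,"ry":0,"rz":0,"jaw":0},{"x":0,"y":0,"z":0.4,"rx":0,"ry":0,"rz":0,"jaw":0},{"x":0,"y":0,"z":0.2,"rx":0,"ry":0,"rz":0,"jaw":0},{"x":0,"y":0,"z":0,"rx":0,"ry":0,"rz":0,"jaw":0}]}}

```text
clock: 12.65
tool_pos: [0.4525, 0.0207, 0.0137]
eef_rot: [0.996, -0.086, -0.001, 0.0]
contact_force: [-0.2, -0.1, -1.6]
opening: 0.153
finger_force: 40.0
```

```bash
python3 -c "
from h import *
st()"
```

```text
12.65 p [0.4525 0.0207 0.0137] R [[0.985, -0.172, -0.002], [-0.172, -0.985, -0.0], [-0.002, 0.0, -1.0]] q [-0.15  0.89  0.01  2.21 -0.1   0.04 -1.79] F [-0.2 -0.1 -1.6] op 0.153 ff 39.99768879264593
```

Joint 6 is at its lower limit (0.04), so the pose is too close to the base. I'll move 5 cm outward and then lower.

Emit:
{"fn": "send_rows", "kwargs": {"motion": [{"x":0,"y":0,"z":-2,"rx":0,"ry":0,"rz":0,"jaw":0},{"x":1.5,"y":0,"z":0,"rx":0,"ry":0,"rz":0,"jaw":0},{"x":2,"y":0,"z":0,"rx":0,"ry":0,"rz":0,"jaw":0},{"x":1.5,"y":0,"z":0,"rx":0,"ry":0,"rz":0,"jaw":0},{"x":0,"y":0,"z":0,"rx":0,"ry":0,"rz":0,"jaw":0}]}}

```text
clock: 13.15
tool_pos: [0.5042, 0.0118, 0.034]
eef_rot: [0.996, -0.087, 0.001, 0.0]
contact_force: [0.1, 0.1, -1.8]
opening: 0.156
finger_force: 40.0
```

```bash
python3 -c "
from h import *
st();go([.5,.012,.0086])"
```

```text
13.15 p [0.5042 0.0118 0.034 ] R [[0.985, -0.173, 0.002], [-0.173, -0.985, -0.0], [0.002, -0.0, -1.0]] q [-0.13  0.86  0.02  2.06 -0.08  0.22 -1.78] F [ 0.1  0.1 -1.8] op 0.156 ff 39.9975608009845
tool cm [-0.42  0.05  2.54] yaw -0.174 rz None
```

Emit:
{"fn": "send_rows", "kwargs": {"motion": [{"x":0,"y":0,"z":1,"rx":0,"ry":0,"rz":0,"jaw":0},{"x":0,"y":0,"z":0.8,"rx":0,"ry":0,"rz":0,"jaw":0},{"x":0,"y":0,"z":0.4,"rx":0,"ry":0,"rz":0,"jaw":0},{"x":0,"y":0,"z":0.3,"rx":0,"ry":0,"rz":0,"jaw":0},{"x":0,"y":0,"z":0,"rx":0,"ry":0,"rz":0,"jaw":0}]}}

```text
clock: 13.65
tool_pos: [0.4993, 0.0123, 0.0085]
eef_rot: [0.996, -0.086, -0.003, 0.0]
contact_force: [-3.2, -0.2, 7.8]
opening: 0.154
finger_force: 40.0
```

```bash
python3 -c "
from h import *
st()"
```

```text
13.65 p [0.4993 0.0123 0.0085] R [[0.985, -0.172, -0.006], [-0.172, -0.985, -0.0], [-0.006, 0.001, -1.0]] q [-0.13  0.91  0.02  2.07 -0.08  0.17 -1.78] F [-3.2 -0.2  7.8] op 0.154 ff 40.00093325972557
```

The lid is down: contact at z 0.0085, as predicted from the seated height. I'll release and rise.

Emit:
{"fn": "send_rows", "kwargs": {"motion": [{"x":0,"y":0,"z":-0.1,"rx":0,"ry":0,"rz":0,"jaw":5},{"x":0,"y":0,"z":0,"rx":0,"ry":0,"rz":0,"jaw":5},{"x":0,"y":0,"z":0,"rx":0,"ry":0,"rz":0,"jaw":5},{"x":0,"y":0,"z":0,"rx":0,"ry":0,"rz":0,"jaw":5},{"x":0,"y":0,"z":0,"rx":0,"ry":0,"rz":0,"jaw":5}]}}

```text
clock: 14.15
tool_pos: [0.5009, 0.0121, 0.0089]
eef_rot: [0.996, -0.087, -0.002, 0.0]
contact_force: [-0.2, -0.5, -1.0]
opening: 0.564
finger_force: 0.0
```

Emit:
{"fn": "send_rows", "kwargs": {"motion": [{"x":0,"y":0,"z":-2,"rx":0,"ry":0,"rz":0,"jaw":5},{"x":0,"y":0,"z":-4,"rx":0,"ry":0,"rz":0,"jaw":5},{"x":0,"y":0,"z":-4,"rx":0,"ry":0,"rz":0,"jaw":5},{"x":0,"y":0,"z":-4,"rx":0,"ry":0,"rz":0,"jaw":5},{"x":0,"y":0,"z":-3,"rx":0,"ry":0,"rz":0,"jaw":5}]}}

```text
clock: 14.65
tool_pos: [0.5019, 0.0121, 0.1813]
eef_rot: [0.996, -0.087, -0.001, 0.0]
contact_force: [0.7, -0.0, 0.2]
opening: 0.564
finger_force: 0.0
```

```bash
python3 -c "
from h import *
st()
a=snap('top','t2.png');c=snap('scene','s2.png')
p=get_state()['tool_pos'];print(proj(a,p-[0,0,.011]),proj(c,p-[0,0,.011]),proj(a,p+[0,0,.016]),proj(c,p+[0,0,.016]))
f=lambda s,u,v,w,h,k:cv2.resize(s['img'][v:v+h,u:u+w,::-1],None,fx=k,fy=k,interpolation=cv2.INTER_CUBIC)
cv2.imwrite('pics/e.png',np.hstack([f(a,180,170,110,150,3.6),f(c,200,90,200,270,2)]))
"
```

```text
14.65 p [0.5019 0.0121 0.1813] R [[0.985, -0.173, -0.002], [-0.173, -0.985, -0.0], [-0.002, 0.0, -1.0]] q [-0.16  0.59  0.07  1.98 -0.07  0.57 -1.79] F [ 0.7 -0.   0.2] op 0.564 ff 0.0
(np.float64(278.07263084667005), np.float64(197.2788658366667)) (np.float64(273.5223473474323), np.float64(195.61970160699352)) (np.float64(277.950559024406), np.float64(195.91549650376353)) (np.float64(273.3158663637799), np.float64(186.75057359165834))
```

View pics/e.png

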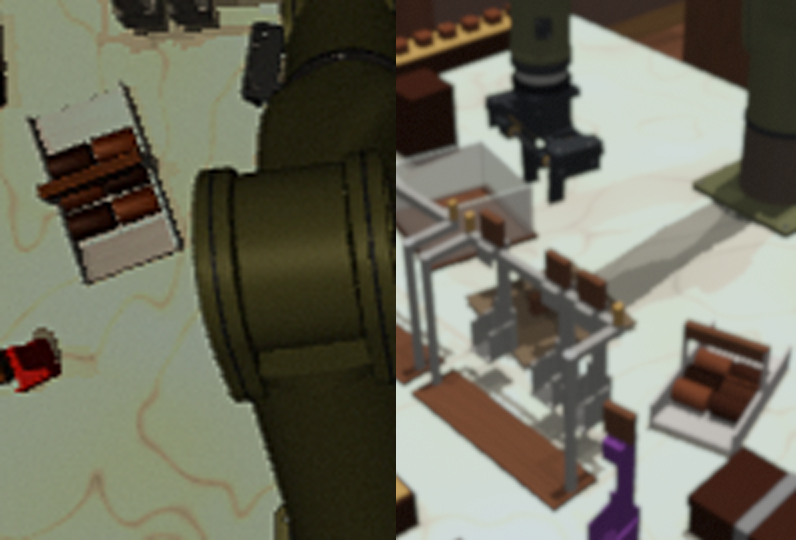

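The lid lies flat beside the bin and the tray has not moved (handle at (95,175) in the left crop). The fingertips sit about 30 mm above nominal, so I'll allow for that. Next is the tray.

Emit:
{"fn": "send_rows", "kwargs": {"motion": [{"x":-1.7,"y":-4.2,"z":0,"rx":0,"ry":0,"rz":0,"jaw":5},{"x":-1.7,"y":-4.2,"z":0,"rx":0,"ry":0,"rz":0,"jaw":5},{"x":-1.7,"y":-4.2,"z":0,"rx":0,"ry":0,"rz":0,"jaw":5},{"x":-1.7,"y":-4.2,"z":0,"rx":0,"ry":0,"rz":0,"jaw":5},{"x":-1.7,"y":-4.2,"z":0,"rx":0,"ry":0,"rz":0,"jaw":5}]}}

```text
clock: 15.25
tool_pos: [0.4528, 0.235, 0.1781]
eef_rot: [0.996, -0.086, -0.003, 0.001]
contact_force: [0.3, 0.4, 0.1]
opening: 0.569
finger_force: 0.0
```

Emit:
{"fn": "send_rows", "kwargs": {"motion": [{"x":-1.7,"y":-4.2,"z":0,"rx":0,"ry":0,"rz":0,"jaw":5},{"x":0,"y":0,"z":0,"rx":0,"ry":0,"rz":-0.147,"jaw":5},{"x":0,"y":0,"z":0,"rx":0,"ry":0,"rz":-0.147,"jaw":5},{"x":0,"y":0,"z":0,"rx":0,"ry":0,"rz":-0.147,"jaw":5},{"x":0,"y":0,"z":0,"rx":0,"ry":0,"rz":-0.147,"jaw":5}]}}

```text
clock: 15.75
tool_pos: [0.4437, 0.2777, 0.178]
eef_rot: [0.978, 0.209, -0.003, 0.0]
contact_force: [0.7, 0.0, 1.6]
opening: 0.571
finger_force: 0.0
```

Emit:
{"fn": "send_rows", "kwargs": {"motion": [{"x":0,"y":0,"z":0,"rx":0,"ry":0,"rz":-0.147,"jaw":5},{"x":0,"y":0,"z":0,"rx":0,"ry":0,"rz":-0.147,"jaw":5},{"x":0,"y":0,"z":0,"rx":0,"ry":0,"rz":-0.147,"jaw":5},{"x":0,"y":0,"z":0,"rx":0,"ry":0,"rz":-0.147,"jaw":5},{"x":0,"y":0,"z":0,"rx":0,"ry":0,"rz":-0.147,"jaw":5}]}}

```text
clock: 16.25
tool_pos: [0.4438, 0.2775, 0.178]
eef_rot: [0.838, 0.546, -0.003, -0.001]
contact_force: [-0.2, -0.2, -0.2]
opening: 0.569
finger_force: 0.0
```

Emit:
{"fn": "send_rows", "kwargs": {"motion": [{"x":0,"y":0,"z":0,"rx":0,"ry":0,"rz":-0.147,"jaw":5},{"x":0,"y":0,"z":0,"rx":0,"ry":0,"rz":-0.147,"jaw":5},{"x":0,"y":0,"z":0,"rx":0,"ry":0,"rz":-0.147,"jaw":5},{"x":0,"y":0,"z":0,"rx":0,"ry":0,"rz":-0.147,"jaw":5},{"x":0,"y":0,"z":0,"rx":0,"ry":0,"rz":-0.147,"jaw":5}]}}

```text
clock: 16.75
tool_pos: [0.4438, 0.2775, 0.178]
eef_rot: [0.585, 0.811, -0.002, -0.002]
contact_force: [-0.6, 0.5, -0.5]
opening: 0.566
finger_force: 0.0
```

```bash
python3 -c "
from h import *
st();go([.4443,.278,.053],1.89)"
```

```text
16.75 p [0.4438 0.2775 0.178 ] R [[-0.315, 0.949, -0.006], [0.949, 0.315, -0.001], [0.001, -0.006, -1.0]] q [-0.35  0.65 -0.48  1.9   0.44  0.7  -0.77] F [-0.6  0.5 -0.5] op 0.566 ff 0.0
tool cm [1.00e-02 1.40e-01 1.25e+01] yaw 1.891 rz 0.001
```

Emit:
{"fn": "send_rows", "kwargs": {"motion": [{"x":0,"y":0.1,"z":3.5,"rx":0,"ry":0,"rz":0,"jaw":5},{"x":0,"y":0,"z":3.5,"rx":0,"ry":0,"rz":0,"jaw":5},{"x":0,"y":0,"z":3,"rx":0,"ry":0,"rz":0,"jaw":5},{"x":0,"y":0,"z":1.5,"rx":0,"ry":0,"rz":0,"jaw":5},{"x":0,"y":0,"z":1,"rx":0,"ry":0,"rz":0,"jaw":5}]}}

```text
clock: 17.25
tool_pos: [0.4435, 0.2774, 0.0518]
eef_rot: [0.588, 0.809, -0.003, -0.002]
contact_force: [-0.4, -0.1, 0.9]
opening: 0.567
finger_force: 0.0
```

Emit:
{"fn": "send_rows", "kwargs": {"motion": [{"x":0,"y":0,"z":0,"rx":0,"ry":0,"rz":0,"jaw":5},{"x":0,"y":0,"z":0,"rx":0,"ry":0,"rz":0,"jaw":0},{"x":0,"y":0,"z":0,"rx":0,"ry":0,"rz":0,"jaw":0},{"x":0,"y":0,"z":0,"rx":0,"ry":0,"rz":0,"jaw":0},{"x":0,"y":0,"z":0,"rx":0,"ry":0,"rz":0,"jaw":0}], "grip_force": 55}}

```text
clock: 17.75
tool_pos: [0.4454, 0.2784, 0.0548]
eef_rot: [0.588, 0.809, -0.001, -0.001]
contact_force: [0.1, -0.2, -0.6]
opening: 0.229
finger_force: 0.0
```

Emit:
{"fn": "send_rows", "kwargs": {"motion": [{"x":0,"y":0,"z":0,"rx":0,"ry":0,"rz":0,"jaw":0},{"x":0,"y":0,"z":0,"rx":0,"ry":0,"rz":0,"jaw":0},{"x":0,"y":0,"z":0,"rx":0,"ry":0,"rz":0,"jaw":0},{"x":0,"y":0,"z":0,"rx":0,"ry":0,"rz":0,"jaw":0},{"x":0,"y":0,"z":0,"rx":0,"ry":0,"rz":0,"jaw":0}]}}

```text
clock: 18.25
tool_pos: [0.4455, 0.2785, 0.0546]
eef_rot: [0.588, 0.809, -0.001, -0.001]
contact_force: [0.9, -0.7, 5.1]
opening: 0.15
finger_force: 54.8
```

```bash
python3 -c "
from h import *
st()"
```

```text
18.25 p [0.4455 0.2785 0.0546] R [[-0.309, 0.951, -0.003], [0.951, 0.309, 0.0], [0.001, -0.002, -1.0]] q [-0.46  0.84 -0.31  1.98  0.6   0.41 -0.92] F [ 0.9 -0.7  5.1] op 0.15 ff 54.841692969202995
```

Emit:
{"fn": "send_rows", "kwargs": {"motion": [{"x":0,"y":0,"z":-2,"rx":0,"ry":0,"rz":0,"jaw":0},{"x":0,"y":0,"z":-4,"rx":0,"ry":0,"rz":0,"jaw":0},{"x":0,"y":0,"z":-5,"rx":0,"ry":0,"rz":0,"jaw":0},{"x":0,"y":0,"z":-4,"rx":0,"ry":0,"rz":0,"jaw":0},{"x":0,"y":0,"z":-2,"rx":0,"ry":0,"rz":0,"jaw":0}]}}

```text
clock: 18.75
tool_pos: [0.4458, 0.2787, 0.2266]
eef_rot: [0.588, 0.809, -0.0, -0.001]
contact_force: [0.5, 0.0, -5.6]
opening: 0.156
finger_force: 54.9
```

Emit:
{"fn": "send_rows", "kwargs": {"motion": [{"x":0,"y":0,"z":0,"rx":0,"ry":0,"rz":-0.108,"jaw":0},{"x":0,"y":0,"z":0,"rx":0,"ry":0,"rz":-0.108,"jaw":0},{"x":0,"y":0,"z":0,"rx":0,"ry":0,"rz":-0.108,"jaw":0},{"x":0,"y":0,"z":0,"rx":0,"ry":0,"rz":-0.108,"jaw":0},{"x":0,"y":0,"z":0,"rx":0,"ry":0,"rz":-0.108,"jaw":0}]}}

```text
clock: 19.25
tool_pos: [0.4445, 0.277, 0.2228]
eef_rot: [0.349, 0.937, -0.002, -0.003]
contact_force: [-0.1, 0.8, -5.1]
opening: 0.152
finger_force: 54.8
```

Emit:
{"fn": "send_rows", "kwargs": {"motion": [{"x":0,"y":0,"z":0,"rx":0,"ry":0,"rz":-0.108,"jaw":0},{"x":0,"y":0,"z":0,"rx":0,"ry":0,"rz":-0.108,"jaw":0},{"x":0,"y":0,"z":0,"rx":0,"ry":0,"rz":-0.108,"jaw":0},{"x":0,"y":0,"z":0,"rx":0,"ry":0,"rz":-0.108,"jaw":0},{"x":0,"y":0,"z":0,"rx":0,"ry":0,"rz":-0.108,"jaw":0}]}}

```text
clock: 19.75
tool_pos: [0.4446, 0.2769, 0.2228]
eef_rot: [0.086, 0.996, -0.002, -0.003]
contact_force: [0.0, 0.0, -4.4]
opening: 0.152
finger_force: 54.8
```

```bash
python3 -c "
from h import *
st();go([.4817,-.121,.21],2.969)"
```

```text
19.75 p [0.4446 0.2769 0.2228] R [[-0.985, 0.172, -0.006], [0.172, 0.985, -0.003], [0.006, -0.004, -1.0]] q [-0.15  0.67 -0.84  1.84  0.61  0.92  0.13] F [ 0.   0.  -4.4] op 0.152 ff 54.849722273647785
tool cm [-10.48 -38.56   1.37] yaw 2.969 rz 0.0
```

Emit:
{"fn": "send_rows", "kwargs": {"motion": [{"x":-0.3,"y":-1,"z":0,"rx":0,"ry":0,"rz":0,"jaw":0},{"x":-0.4,"y":-1.5,"z":0,"rx":0,"ry":0,"rz":0,"jaw":0},{"x":-0.5,"y":-2,"z":0,"rx":0,"ry":0,"rz":0,"jaw":0},{"x":-0.7,"y":-2.5,"z":0,"rx":0,"ry":0,"rz":0,"jaw":0},{"x":-0.8,"y":-3,"z":0,"rx":0,"ry":0,"rz":0,"jaw":0}]}}

```text
clock: 20.25
tool_pos: [0.4539, 0.1735, 0.2235]
eef_rot: [0.089, 0.996, -0.001, -0.003]
contact_force: [0.4, 0.1, -4.9]
opening: 0.152
finger_force: 54.9
```

Emit:
{"fn": "send_rows", "kwargs": {"motion": [{"x":-0.8,"y":-3,"z":0,"rx":0,"ry":0,"rz":0,"jaw":0},{"x":-0.8,"y":-3,"z":0,"rx":0,"ry":0,"rz":0,"jaw":0},{"x":-0.8,"y":-3,"z":0,"rx":0,"ry":0,"rz":0,"jaw":0},{"x":-0.8,"y":-3,"z":0,"rx":0,"ry":0,"rz":0,"jaw":0},{"x":-0.8,"y":-3,"z":0,"rx":0,"ry":0,"rz":0,"jaw":0}]}}

```text
clock: 20.75
tool_pos: [0.4664, 0.0178, 0.2235]
eef_rot: [0.09, 0.996, -0.001, -0.003]
contact_force: [0.2, -0.2, -5.2]
opening: 0.153
finger_force: 54.9
```

Emit:
{"fn": "send_rows", "kwargs": {"motion": [{"x":-0.8,"y":-3,"z":0,"rx":0,"ry":0,"rz":0,"jaw":0},{"x":-0.8,"y":-3,"z":0,"rx":0,"ry":0,"rz":0,"jaw":0},{"x":-0.8,"y":-3,"z":0,"rx":0,"ry":0,"rz":0,"jaw":0},{"x":-0.7,"y":-2.5,"z":0,"rx":0,"ry":0,"rz":0,"jaw":0},{"x":-0.5,"y":-2,"z":0,"rx":0,"ry":0,"rz":0,"jaw":0}]}}

```text
clock: 21.25
tool_pos: [0.4777, -0.122, 0.2232]
eef_rot: [0.091, 0.996, -0.001, -0.003]
contact_force: [-0.1, 0.7, -4.8]
opening: 0.154
finger_force: 54.9
```

```bash
python3 -c "
from h import *
st();go([.4817,-.121,.19],2.969);a=snap('top','t3.png');c=snap('scene','s3.png')
f=lambda s,u,v,w,h,k:cv2.resize(s['img'][v:v+h,u:u+w,::-1],None,fx=k,fy=k,interpolation=cv2.INTER_CUBIC)
cv2.imwrite('pics/f.png',np.hstack([f(a,250,140,150,150,2.6),f(c,170,70,150,150,2.6)]))
"
```

```text
21.25 p [ 0.4777 -0.122   0.2232] R [[-0.983, 0.181, -0.007], [0.181, 0.983, -0.001], [0.006, -0.003, -1.0]] q [ 0.7   0.65 -0.9   1.93  0.65  0.9   0.86] F [-0.1  0.7 -4.8] op 0.154 ff 54.85033079981804
tool cm [-0.4   0.18  3.32] yaw 2.959 rz -0.01
```

View pics/f.png

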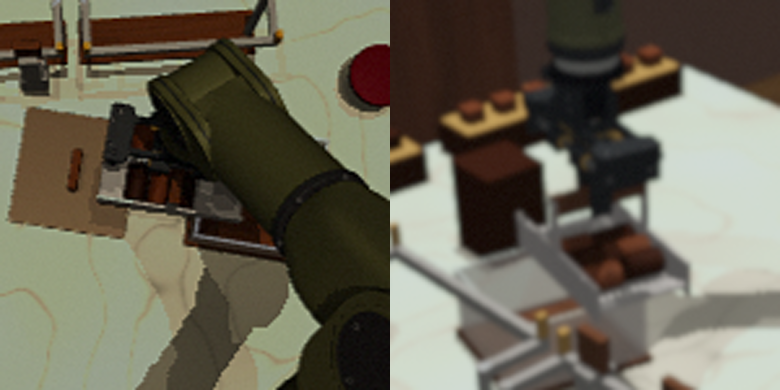

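The tray (left crop about (160,180), right crop (620,255)) is level just left of the open bin with all the pralines in it. I'll tip it about the lip.

Emit:
{"fn": "send_rows", "kwargs": {"motion": [{"x":-0.1,"y":-0.22,"z":0.18,"rx":-0.05,"ry":0,"rz":0,"jaw":0},{"x":-0.1,"y":-0.22,"z":0.18,"rx":-0.05,"ry":0,"rz":0,"jaw":0},{"x":-0.1,"y":-0.22,"z":0.18,"rx":-0.05,"ry":0,"rz":0,"jaw":0},{"x":-0.1,"y":-0.22,"z":0.18,"rx":-0.05,"ry":0,"rz":0,"jaw":0},{"x":0,"y":-0.22,"z":0.18,"rx":-0.05,"ry":0,"rz":0,"jaw":0}]}}

```text
clock: 21.85
tool_pos: [0.4804, -0.1296, 0.2135]
eef_rot: [0.089, 0.988, 0.124, 0.008]
contact_force: [0.6, 0.8, -5.3]
opening: 0.154
finger_force: 54.8
```

Emit:
{"fn": "send_rows", "kwargs": {"motion": [{"x":0,"y":-0.31,"z":-0.12,"rx":-0.05,"ry":0,"rz":0,"jaw":0},{"x":0,"y":-0.31,"z":-0.12,"rx":-0.05,"ry":0,"rz":0,"jaw":0},{"x":0,"y":-0.31,"z":-0.12,"rx":-0.05,"ry":0,"rz":0,"jaw":0},{"x":0,"y":-0.31,"z":-0.12,"rx":-0.05,"ry":0,"rz":0,"jaw":0},{"x":0,"y":-0.31,"z":-0.12,"rx":-0.05,"ry":0,"rz":0,"jaw":0}]}}

```text
clock: 22.35
tool_pos: [0.4774, -0.146, 0.2137]
eef_rot: [0.087, 0.965, 0.247, 0.019]
contact_force: [1.3, -0.2, -3.5]
opening: 0.15
finger_force: 54.9
```

```bash
cat >> h.py <<'E'
def crop2(name,A,B):
    a=snap('top');c=snap('scene');o=[]
    for s,(u,v,w,h) in((a,A),(c,B)): o.append(cv2.resize(s['img'][v:v+h,u:u+w,::-1],(400,400),interpolation=cv2.INTER_CUBIC))
    cv2.imwrite('pics/'+name,np.hstack(o))
E
python3 -c "
from h import *
s=st();B=np.array([.4587,-.253]);d=s['tool_pos'][:2]-B;print('s',d@[.172,.985],'lat',d@[.985,-.172]);crop2('g.png',(250,140,150,150),(170,70,150,150))
"
```

```text
22.35 p [ 0.4774 -0.146   0.2137] R [[-0.984, 0.158, 0.079], [0.177, 0.863, 0.473], [0.006, 0.479, -0.878]] q [ 1.13  0.91 -1.17  1.83  0.41  0.89  1.29] F [ 1.3 -0.2 -3.5] op 0.15 ff 54.85265225172043
s 0.10860079068817492 lat 4.1538070650382064e-05
```

View pics/g.png

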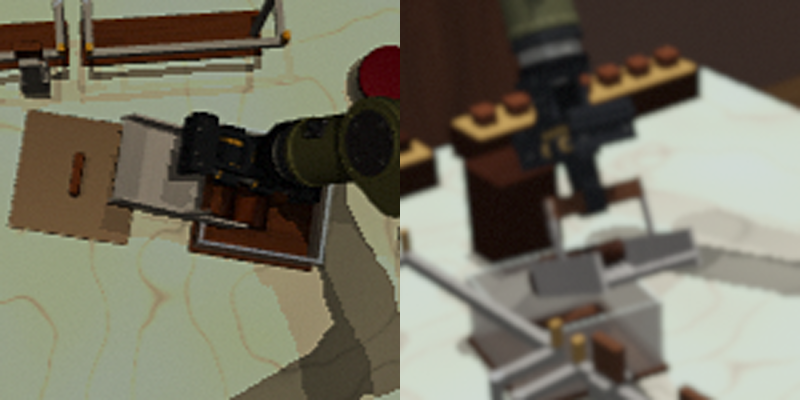

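The tray is tipped over the bin and the pralines have run down to the lip or into the bin at left crop (240,205). The load has dropped about 1.4 N, which matches nearly all of them. I'll tip a bit further.

Emit:
{"fn": "send_rows", "kwargs": {"motion": [{"x":0,"y":-0.33,"z":-0.23,"rx":-0.05,"ry":0,"rz":0,"jaw":0},{"x":0,"y":-0.33,"z":-0.23,"rx":-0.05,"ry":0,"rz":0,"jaw":0},{"x":0,"y":-0.33,"z":-0.23,"rx":-0.05,"ry":0,"rz":0,"jaw":0},{"x":0,"y":-0.33,"z":-0.23,"rx":-0.05,"ry":0,"rz":0,"jaw":0},{"x":0,"y":-0.33,"z":-0.23,"rx":-0.05,"ry":0,"rz":0,"jaw":0}]}}

```text
clock: 22.95
tool_pos: [0.4749, -0.1652, 0.2145]
eef_rot: [0.083, 0.927, 0.364, 0.03]
contact_force: [0.1, 0.3, -3.7]
opening: 0.154
finger_force: 54.9
```

Emit:
{"fn": "send_rows", "kwargs": {"motion": [{"x":0,"y":0,"z":0,"rx":0,"ry":0,"rz":0,"jaw":0},{"x":0,"y":0,"z":0,"rx":0,"ry":0,"rz":0,"jaw":0},{"x":0,"y":0,"z":0,"rx":0,"ry":0,"rz":0,"jaw":0},{"x":0,"y":0,"z":0,"rx":0,"ry":0,"rz":0,"jaw":0},{"x":0,"y":0,"z":0,"rx":0,"ry":0,"rz":0,"jaw":0}]}}

```text
clock: 23.45
tool_pos: [0.4751, -0.1649, 0.2151]
eef_rot: [0.082, 0.927, 0.364, 0.031]
contact_force: [-0.5, -0.2, -3.3]
opening: 0.154
finger_force: 54.9
```

```bash

python3 -c "
from h import *
s=st();crop2('g2.png',(270,150,110,110),(170,90,120,120))
"
```

```text
23.45 p [ 0.4751 -0.1649  0.2151] R [[-0.985, 0.13, 0.116], [0.175, 0.721, 0.67], [0.003, 0.68, -0.733]] q [ 1.27  1.09 -1.27  1.74  0.32  0.99  1.46] F [-0.5 -0.2 -3.3] op 0.154 ff 54.873670153319836
```

View pics/g2.png

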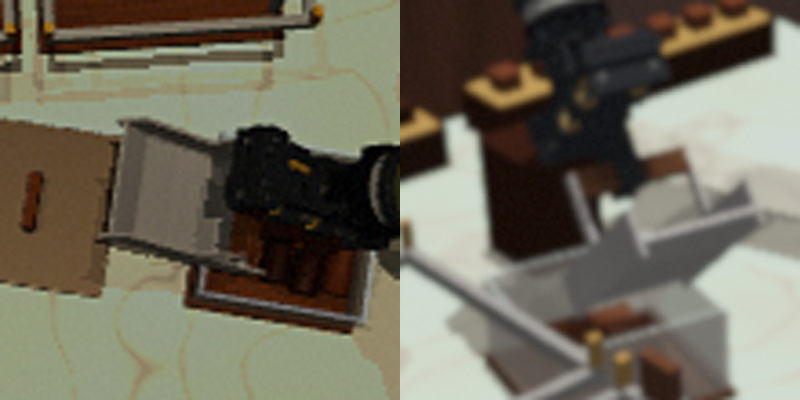

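The tray at left crop (170,190) is empty. Its weight reads about 3.4 N, the bare tray, and the pralines lie in the bin at (300,265). I'll right the tray and carry it back.

Emit:
{"fn": "send_rows", "kwargs": {"motion": [{"x":0,"y":0.3,"z":-0.3,"rx":0.075,"ry":0,"rz":0,"jaw":0},{"x":0,"y":0.3,"z":-0.3,"rx":0.075,"ry":0,"rz":0,"jaw":0},{"x":0,"y":0.3,"z":-0.3,"rx":0.075,"ry":0,"rz":0,"jaw":0},{"x":0,"y":0.3,"z":-0.2,"rx":0.075,"ry":0,"rz":0,"jaw":0},{"x":0,"y":0.3,"z":-0.2,"rx":0.075,"ry":0,"rz":0,"jaw":0}]}}

```text
clock: 24.05
tool_pos: [0.4759, -0.1603, 0.2342]
eef_rot: [0.087, 0.979, 0.184, 0.015]
contact_force: [-0.4, -0.3, -3.8]
opening: 0.154
finger_force: 54.9
```

Emit:
{"fn": "send_rows", "kwargs": {"motion": [{"x":0,"y":0.5,"z":0,"rx":0.075,"ry":0,"rz":0,"jaw":0},{"x":0,"y":0.5,"z":0,"rx":0.075,"ry":0,"rz":0,"jaw":0},{"x":0,"y":0.5,"z":0,"rx":0.075,"ry":0,"rz":0,"jaw":0},{"x":0,"y":0.5,"z":0,"rx":0.075,"ry":0,"rz":0,"jaw":0},{"x":0,"y":0.5,"z":0,"rx":0.075,"ry":0,"rz":0,"jaw":0}]}}

```text
clock: 24.55
tool_pos: [0.4801, -0.1356, 0.2397]
eef_rot: [0.088, 0.996, -0.001, -0.002]
contact_force: [0.2, 0.2, -4.1]
opening: 0.153
finger_force: 54.8
```

```bash
cat >> h.py <<'E'
def level(): # rotation vector (tool) that brings tool z to straight down
    r=R.from_quat(get_state()['eef_rot']).as_matrix();g=r.T@np.array([0,0,-1.]);ax=np.cross([0,0,1],g);print('level rx,ry',np.round(ax,4))
E
python3 -c "
from h import *
st();level();go([.4455,.2785,.235],2.969)"
```

```text
24.55 p [ 0.4801 -0.1356  0.2397] R [[-0.984, 0.176, -0.003], [0.176, 0.984, -0.002], [0.003, -0.002, -1.0]] q [ 0.75  0.64 -0.93  1.89  0.63  0.94  0.91] F [ 0.2  0.2 -4.1] op 0.153 ff 54.84786909073591
level rx,ry [-0.0023 -0.003   0.    ]
tool cm [10.68 40.16  0.41] yaw 2.965 rz -0.004
```

Emit:
{"fn": "send_rows", "kwargs": {"motion": [{"x":0.6,"y":2.2,"z":0,"rx":-0.002,"ry":-0.003,"rz":0,"jaw":0},{"x":1,"y":4,"z":0,"rx":0,"ry":0,"rz":0,"jaw":0},{"x":1,"y":4,"z":0,"rx":0,"ry":0,"rz":0,"jaw":0},{"x":1.1,"y":4,"z":0,"rx":0,"ry":0,"rz":0,"jaw":0},{"x":1.1,"y":4,"z":0,"rx":0,"ry":0,"rz":0,"jaw":0}]}}

```text
clock: 25.05
tool_pos: [0.4639, 0.0533, 0.2395]
eef_rot: [0.088, 0.996, 0.001, -0.001]
contact_force: [0.5, 0.1, -3.4]
opening: 0.153
finger_force: 54.8
```

Emit:
{"fn": "send_rows", "kwargs": {"motion": [{"x":1.1,"y":4,"z":0,"rx":0,"ry":0,"rz":0,"jaw":0},{"x":1.1,"y":4,"z":0,"rx":0,"ry":0,"rz":0,"jaw":0},{"x":1.1,"y":4,"z":0,"rx":0,"ry":0,"rz":0,"jaw":0},{"x":1.1,"y":4,"z":0,"rx":0,"ry":0,"rz":0,"jaw":0},{"x":1.1,"y":4,"z":0,"rx":0,"ry":0,"rz":0,"jaw":0}]}}

```text
clock: 25.55
tool_pos: [0.4445, 0.2596, 0.2397]
eef_rot: [0.088, 0.996, 0.001, -0.001]
contact_force: [0.6, -1.2, -2.8]
opening: 0.155
finger_force: 54.8
```

Emit:
{"fn": "send_rows", "kwargs": {"motion": [{"x":0.4,"y":2,"z":0,"rx":0,"ry":0,"rz":0,"jaw":0},{"x":0,"y":0,"z":3,"rx":0,"ry":0,"rz":0,"jaw":0},{"x":0,"y":0,"z":4,"rx":0,"ry":0,"rz":0,"jaw":0},{"x":0,"y":0,"z":4,"rx":0,"ry":0,"rz":0,"jaw":0},{"x":0,"y":0,"z":2,"rx":0,"ry":0,"rz":0,"jaw":0}]}}

```text
clock: 26.05
tool_pos: [0.4432, 0.2771, 0.1068]
eef_rot: [0.088, 0.996, -0.001, -0.003]
contact_force: [0.2, -0.2, -3.4]
opening: 0.155
finger_force: 54.8
```

Emit:
{"fn": "send_rows", "kwargs": {"motion": [{"x":0,"y":0,"z":1,"rx":0,"ry":0,"rz":0,"jaw":0},{"x":0,"y":0,"z":1,"rx":0,"ry":0,"rz":0,"jaw":0},{"x":0,"y":0,"z":0.5,"rx":0,"ry":0,"rz":0,"jaw":0},{"x":0,"y":0,"z":0,"rx":0,"ry":0,"rz":0,"jaw":0},{"x":0,"y":0,"z":0,"rx":0,"ry":0,"rz":0,"jaw":0}]}}

```text
clock: 26.55
tool_pos: [0.4459, 0.2783, 0.0854]
eef_rot: [0.088, 0.996, 0.001, 0.0]
contact_force: [1.1, 0.0, -2.9]
opening: 0.15
finger_force: 54.8
```

```bash
python3 -c "
from h import *
st();level();go([.4455,.2785,.0546],2.969)"
```

```text
26.55 p [0.4459 0.2783 0.0854] R [[-0.984, 0.176, 0.001], [0.176, 0.984, 0.002], [-0.0, 0.002, -1.0]] q [-0.26  0.85 -0.66  1.96  0.88  0.64 -0.1 ] F [ 1.1  0.  -2.9] op 0.15 ff 54.84991271048784
level rx,ry [ 0.0023  0.0002 -0.    ]
tool cm [0.04 0.   3.08] yaw 2.965 rz -0.004
```

Emit:
{"fn": "send_rows", "kwargs": {"motion": [{"x":0,"y":0,"z":1.2,"rx":0,"ry":0,"rz":0,"jaw":0},{"x":0,"y":0,"z":1,"rx":0,"ry":0,"rz":0,"jaw":0},{"x":0,"y":0,"z":0.6,"rx":0,"ry":0,"rz":0,"jaw":0},{"x":0,"y":0,"z":0.3,"rx":0,"ry":0,"rz":0,"jaw":0},{"x":0,"y":0,"z":0,"rx":0,"ry":0,"rz":0,"jaw":0}]}}

```text
clock: 27.05
tool_pos: [0.4453, 0.2775, 0.0546]
eef_rot: [0.088, 0.996, -0.0, 0.0]
contact_force: [-2.3, -2.9, 12.0]
opening: 0.151
finger_force: 54.9
```

```bash
python3 -c "
from h import *
st();level()"
```

```text
27.05 p [0.4453 0.2775 0.0546] R [[-0.984, 0.176, 0.001], [0.176, 0.984, -0.0], [-0.001, -0.0, -1.0]] q [-0.29  0.9  -0.61  1.98  0.95  0.58 -0.16] F [-2.3 -2.9 12. ] op 0.151 ff 54.85362756997347
level rx,ry [-0.0003  0.0006  0.    ]
```

Tray down (12 N contact, level). I'll release it and go to the nearest scoop (the third).

Emit:
{"fn": "send_rows", "kwargs": {"motion": [{"x":0,"y":0,"z":-0.1,"rx":0,"ry":0,"rz":0,"jaw":5},{"x":0,"y":0,"z":0,"rx":0,"ry":0,"rz":0,"jaw":5},{"x":0,"y":0,"z":0,"rx":0,"ry":0,"rz":0,"jaw":5},{"x":0,"y":0,"z":0,"rx":0,"ry":0,"rz":0,"jaw":5},{"x":0,"y":0,"z":0,"rx":0,"ry":0,"rz":0,"jaw":5}]}}

```text
clock: 27.55
tool_pos: [0.4455, 0.278, 0.0545]
eef_rot: [0.088, 0.996, 0.001, -0.0]
contact_force: [-0.1, -0.4, 0.1]
opening: 0.567
finger_force: 0.0
```

Emit:
{"fn": "send_rows", "kwargs": {"motion": [{"x":0,"y":0,"z":-3,"rx":0,"ry":0,"rz":0,"jaw":4},{"x":0,"y":0,"z":-4.5,"rx":0,"ry":0,"rz":0,"jaw":4},{"x":0,"y":0,"z":-4.5,"rx":0,"ry":0,"rz":0,"jaw":4},{"x":0,"y":0,"z":-4.5,"rx":0,"ry":0,"rz":0,"jaw":4},{"x":0,"y":0,"z":-4.5,"rx":0,"ry":0,"rz":0,"jaw":4}]}}

```text
clock: 28.05
tool_pos: [0.4452, 0.2774, 0.2663]
eef_rot: [0.088, 0.996, 0.001, -0.001]
contact_force: [0.6, -0.6, -0.8]
opening: 0.452
finger_force: 0.0
```

Emit:
{"fn": "send_rows", "kwargs": {"motion": [{"x":0,"y":0,"z":0,"rx":0,"ry":0,"rz":0.135,"jaw":4},{"x":0,"y":0,"z":0,"rx":0,"ry":0,"rz":0.135,"jaw":4},{"x":0,"y":0,"z":0,"rx":0,"ry":0,"rz":0.135,"jaw":4},{"x":0,"y":0,"z":0,"rx":0,"ry":0,"rz":0.135,"jaw":4},{"x":0,"y":0,"z":0,"rx":0,"ry":0,"rz":0.135,"jaw":4}]}}

```text
clock: 28.55
tool_pos: [0.4454, 0.2775, 0.2645]
eef_rot: [0.416, 0.91, 0.0, -0.001]
contact_force: [0.6, -0.4, -0.4]
opening: 0.454
finger_force: 0.0
```

Emit:
{"fn": "send_rows", "kwargs": {"motion": [{"x":0,"y":0,"z":0,"rx":0,"ry":0,"rz":0.135,"jaw":4},{"x":0,"y":0,"z":0,"rx":0,"ry":0,"rz":0.135,"jaw":4},{"x":0,"y":0,"z":0,"rx":0,"ry":0,"rz":0.135,"jaw":4},{"x":0,"y":0,"z":0,"rx":0,"ry":0,"rz":0.135,"jaw":4},{"x":0,"y":0,"z":0,"rx":0,"ry":0,"rz":0.135,"jaw":4}]}}

```text
clock: 29.05
tool_pos: [0.4453, 0.2776, 0.2645]
eef_rot: [0.693, 0.721, 0.0, -0.001]
contact_force: [-1.0, 0.7, 0.9]
opening: 0.454
finger_force: 0.0
```

Emit:
{"fn": "send_rows", "kwargs": {"motion": [{"x":-4,"y":3,"z":0,"rx":0,"ry":0,"rz":0,"jaw":4},{"x":-4,"y":3,"z":0,"rx":0,"ry":0,"rz":0,"jaw":4},{"x":-4,"y":3,"z":0,"rx":0,"ry":0,"rz":0,"jaw":4},{"x":-4,"y":3,"z":0,"rx":0,"ry":0,"rz":0,"jaw":4},{"x":-4,"y":3,"z":0,"rx":0,"ry":0,"rz":0,"jaw":4}]}}

```text
clock: 29.55
tool_pos: [0.605, 0.0827, 0.2642]
eef_rot: [0.691, 0.723, 0.0, -0.001]
contact_force: [1.0, 0.3, -0.2]
opening: 0.452
finger_force: 0.0
```

```bash
python3 -c "
from h import *
st();level();go([.6295,.070,.192],1.611);snap('scene','s5.png');snap('top','t5.png')"
```

```text
29.55 p [0.605  0.0827 0.2642] R [[-0.044, 0.999, -0.001], [0.999, 0.044, 0.001], [0.001, -0.001, -1.0]] q [ 0.06  0.65 -0.49  1.55  0.34  1.03 -0.48] F [ 1.   0.3 -0.2] op 0.452 ff 0.0
level rx,ry [-0.0007 -0.0012  0.    ]
tool cm [-1.39  2.39  7.21] yaw 1.615 rz 0.004
```

Emit:
{"fn": "send_rows", "kwargs": {"motion": [{"x":-0.7,"y":1.2,"z":1,"rx":0,"ry":0,"rz":0,"jaw":4},{"x":-0.7,"y":1.2,"z":1,"rx":0,"ry":0,"rz":0,"jaw":4},{"x":0,"y":0,"z":0,"rx":0,"ry":0,"rz":0,"jaw":4},{"x":0,"y":0,"z":0,"rx":0,"ry":0,"rz":0,"jaw":4},{"x":0,"y":0,"z":0,"rx":0,"ry":0,"rz":0,"jaw":4}]}}

```text
clock: 30.15
tool_pos: [0.6283, 0.0729, 0.2444]
eef_rot: [0.691, 0.723, 0.0, -0.001]
contact_force: [0.5, 0.1, 0.4]
opening: 0.449
finger_force: 0.0
```

```bash
python3 -c "
from h import *
st();level();go([.6295,.070,.192],1.611);c=snap('scene')
cv2.imwrite('pics/i.png',cv2.resize(c['img'][160:290,200:330,::-1],(600,600),interpolation=cv2.INTER_CUBIC))"
```

```text
30.15 p [0.6283 0.0729 0.2444] R [[-0.046, 0.999, -0.001], [0.999, 0.046, 0.002], [0.002, -0.001, -1.0]] q [ 0.07  0.7  -0.48  1.5   0.36  1.02 -0.45] F [0.5 0.1 0.4] op 0.449 ff 0.0
level rx,ry [-0.0006 -0.0019  0.    ]
tool cm [-0.3   0.11  5.24] yaw 1.617 rz 0.006
```

View pics/i.png

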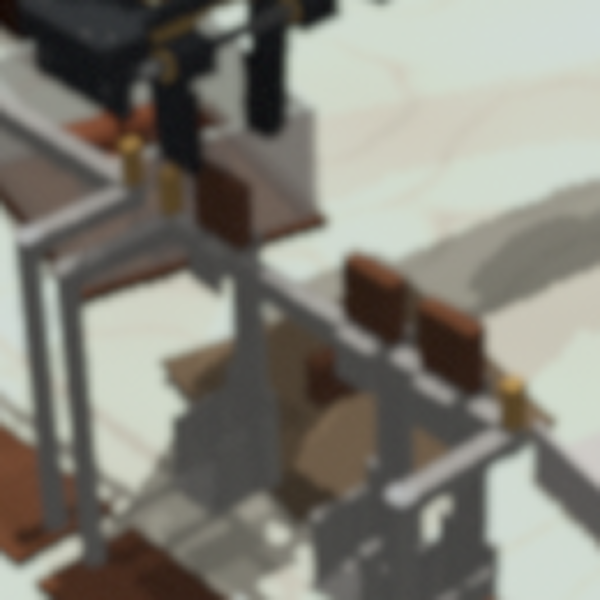

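The fingers straddle the grip: tips at (180,165) and (268,130), grip top at (222,178), tips about 17 mm above it. I'll descend and grip.

Emit:
{"fn": "send_rows", "kwargs": {"motion": [{"x":-0.3,"y":0.1,"z":1.2,"rx":0,"ry":0,"rz":0,"jaw":4},{"x":0,"y":0,"z":1.5,"rx":0,"ry":0,"rz":0,"jaw":4},{"x":0,"y":0,"z":1.5,"rx":0,"ry":0,"rz":0,"jaw":4},{"x":0,"y":0,"z":0.8,"rx":0,"ry":0,"rz":0,"jaw":4},{"x":0,"y":0,"z":0,"rx":0,"ry":0,"rz":0,"jaw":4}]}}

```text
clock: 30.7
tool_pos: [0.6289, 0.0683, 0.1928]
eef_rot: [0.691, 0.723, -0.001, -0.001]
contact_force: [-0.9, 0.3, -0.3]
opening: 0.449
finger_force: 0.0
```

Emit:
{"fn": "send_rows", "kwargs": {"motion": [{"x":0,"y":0,"z":0,"rx":0,"ry":0,"rz":0,"jaw":0},{"x":0,"y":0,"z":0,"rx":0,"ry":0,"rz":0,"jaw":0},{"x":0,"y":0,"z":0,"rx":0,"ry":0,"rz":0,"jaw":0},{"x":0,"y":0,"z":0,"rx":0,"ry":0,"rz":0,"jaw":0},{"x":0,"y":0,"z":0,"rx":0,"ry":0,"rz":0,"jaw":0}], "grip_force": 30}}

```text
clock: 31.2
tool_pos: [0.6301, 0.0687, 0.1948]
eef_rot: [0.691, 0.722, 0.001, -0.0]
contact_force: [0.2, -0.6, 2.7]
opening: 0.139
finger_force: 30.0
```

Emit:
{"fn": "send_rows", "kwargs": {"motion": [{"x":0,"y":0,"z":0,"rx":0,"ry":0,"rz":0,"jaw":0},{"x":0,"y":0,"z":0,"rx":0,"ry":0,"rz":0,"jaw":0},{"x":0,"y":0,"z":0,"rx":0,"ry":0,"rz":0,"jaw":0},{"x":0,"y":0,"z":0,"rx":0,"ry":0,"rz":0,"jaw":0},{"x":0,"y":0,"z":0,"rx":0,"ry":0,"rz":0,"jaw":0}]}}

```text
clock: 31.7
tool_pos: [0.6301, 0.0687, 0.1948]
eef_rot: [0.691, 0.722, 0.0, -0.0]
contact_force: [-0.4, -1.1, 5.2]
opening: 0.131
finger_force: 30.0
```

```bash
python3 -c "
from h import *
st();level()"
```

```text
31.7 p [0.6301 0.0687 0.1948] R [[-0.044, 0.999, 0.0], [0.999, 0.044, 0.001], [0.001, 0.0, -1.0]] q [ 0.07  0.76 -0.46  1.56  0.39  0.92 -0.48] F [-0.4 -1.1  5.2] op 0.131 ff 29.991114540025592
level rx,ry [ 0.0002 -0.0012  0.    ]
```

Gripped at 11.5 mm. I'll lift 6.5 cm over the stops and slide along the rail line to the far part of the serving rail.

Emit:
{"fn": "send_rows", "kwargs": {"motion": [{"x":0,"y":0,"z":-0.8,"rx":0,"ry":0,"rz":0,"jaw":0},{"x":0,"y":0,"z":-1.5,"rx":0,"ry":0,"rz":0,"jaw":0},{"x":0,"y":0,"z":-2,"rx":0,"ry":0,"rz":0,"jaw":0},{"x":0,"y":0,"z":-1.5,"rx":0,"ry":0,"rz":0,"jaw":0},{"x":0,"y":0,"z":-0.7,"rx":0,"ry":0,"rz":0,"jaw":0}]}}

```text
clock: 32.2
tool_pos: [0.6305, 0.0688, 0.2606]
eef_rot: [0.691, 0.722, 0.001, -0.0]
contact_force: [-0.3, 0.2, -1.7]
opening: 0.131
finger_force: 30.0
```

Emit:
{"fn": "send_rows", "kwargs": {"motion": [{"x":-0.5,"y":0,"z":0,"rx":0,"ry":0,"rz":0,"jaw":0},{"x":-1,"y":0,"z":0,"rx":0,"ry":0,"rz":0,"jaw":0},{"x":-1.5,"y":0,"z":0,"rx":0,"ry":0,"rz":0,"jaw":0},{"x":-2,"y":0,"z":0,"rx":0,"ry":0,"rz":0,"jaw":0},{"x":-2.3,"y":0,"z":0,"rx":0,"ry":0,"rz":0,"jaw":0}]}}

```text
clock: 32.7
tool_pos: [0.6326, -0.0064, 0.2582]
eef_rot: [0.691, 0.722, -0.001, -0.001]
contact_force: [0.1, -0.4, -0.4]
opening: 0.132
finger_force: 30.0
```

```bash
python3 -c "
from h import *
st();level();go([.640,-.197,.2598],1.612)"
```

```text
32.7 p [ 0.6326 -0.0064  0.2582] R [[-0.044, 0.999, -0.002], [0.999, 0.044, 0.001], [0.001, -0.002, -1.0]] q [ 0.2   0.69 -0.49  1.48  0.35  1.06 -0.33] F [ 0.1 -0.4 -0.4] op 0.132 ff 29.991765590384603
level rx,ry [-0.0022 -0.0007  0.    ]
tool cm [-19.07  -0.1   -0.17] yaw 1.615 rz 0.003
```

Emit:
{"fn": "send_rows", "kwargs": {"motion": [{"x":-2.3,"y":0,"z":0,"rx":0,"ry":0,"rz":0,"jaw":0},{"x":-2.3,"y":0,"z":0,"rx":0,"ry":0,"rz":0,"jaw":0},{"x":-2.3,"y":0,"z":0,"rx":0,"ry":0,"rz":0,"jaw":0},{"x":-2.3,"y":0,"z":0,"rx":0,"ry":0,"rz":0,"jaw":0},{"x":-2.3,"y":0,"z":0,"rx":0,"ry":0,"rz":0,"jaw":0}]}}

```text
clock: 33.2
tool_pos: [0.6373, -0.1224, 0.258]
eef_rot: [0.692, 0.722, -0.001, -0.001]
contact_force: [0.1, 0.2, -1.5]
opening: 0.134
finger_force: 30.0
```

Emit:
{"fn": "send_rows", "kwargs": {"motion": [{"x":-2.3,"y":0,"z":0,"rx":0,"ry":0,"rz":0,"jaw":0},{"x":-2.2,"y":0,"z":0,"rx":0,"ry":0,"rz":0,"jaw":0},{"x":-1.6,"y":0,"z":0,"rx":0,"ry":0,"rz":0,"jaw":0},{"x":-1.1,"y":0,"z":0,"rx":0,"ry":0,"rz":0,"jaw":0},{"x":-0.6,"y":0,"z":0,"rx":0,"ry":0,"rz":0,"jaw":0}]}}

```text
clock: 33.7
tool_pos: [0.6413, -0.1987, 0.2585]
eef_rot: [0.692, 0.722, -0.0, -0.001]
contact_force: [0.2, 0.3, -1.5]
opening: 0.132
finger_force: 30.0
```

Emit:
{"fn": "send_rows", "kwargs": {"motion": [{"x":0,"y":0,"z":0,"rx":0,"ry":0,"rz":0,"jaw":0},{"x":0,"y":0,"z":0,"rx":0,"ry":0,"rz":0,"jaw":0},{"x":0,"y":0,"z":0,"rx":0,"ry":0,"rz":0,"jaw":0},{"x":0,"y":0,"z":0,"rx":0,"ry":0,"rz":0,"jaw":0},{"x":0,"y":0,"z":0,"rx":0,"ry":0,"rz":0,"jaw":0}]}}

```text
clock: 34.2
tool_pos: [0.6417, -0.1966, 0.259]
eef_rot: [0.691, 0.723, 0.0, -0.001]
contact_force: [-0.0, 0.6, -1.4]
opening: 0.133
finger_force: 30.0
```

```bash
python3 -c "
from h import *
st();level();go([.640,-.197,.1948],1.612)
c=snap('scene')
cv2.imwrite('pics/j.png',cv2.resize(c['img'][120:290,120:330,::-1],(756,600),interpolation=cv2.INTER_CUBIC))"
```

```text
34.2 p [ 0.6417 -0.1966  0.259 ] R [[-0.045, 0.999, -0.0], [0.999, 0.045, 0.001], [0.001, -0.0, -1.0]] q [ 0.47  0.75 -0.5   1.35  0.37  1.13 -0.02] F [-0.   0.6 -1.4] op 0.133 ff 29.99131488148123
level rx,ry [-0.0003 -0.0013  0.    ]
tool cm [-0.05 -0.17  6.42] yaw 1.616 rz 0.004
```

View pics/j.png

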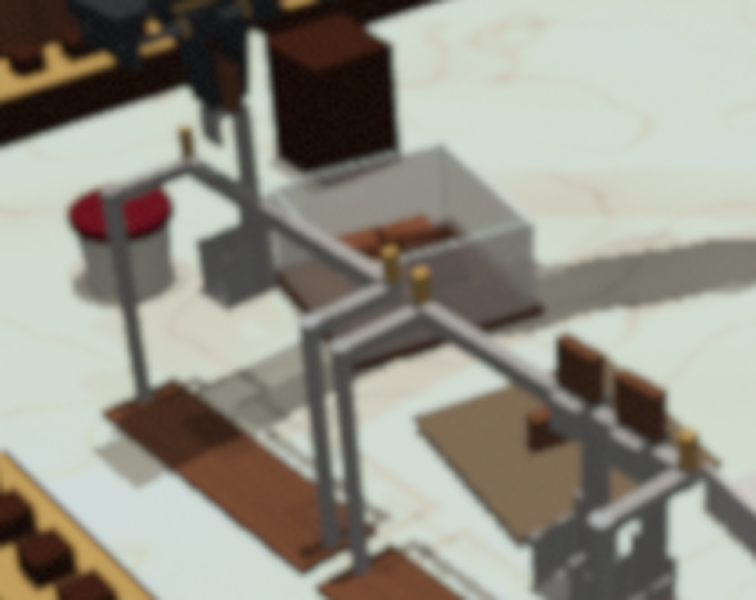

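The scoop hangs in the gripper over the serving bar: bar at (300,220), scoop handle at (245,150), two scoops left on the drying rail. I'll lower it, with 1–2 mm of correction across.

Emit:
{"fn": "send_rows", "kwargs": {"motion": [{"x":0,"y":-0.15,"z":1,"rx":0,"ry":0,"rz":0,"jaw":0},{"x":0,"y":0,"z":1,"rx":0,"ry":0,"rz":0,"jaw":0},{"x":0,"y":0,"z":1,"rx":0,"ry":0,"rz":0,"jaw":0},{"x":0,"y":0,"z":1,"rx":0,"ry":0,"rz":0,"jaw":0},{"x":0,"y":0,"z":0,"rx":0,"ry":0,"rz":0,"jaw":0}]}}

```text
clock: 34.75
tool_pos: [0.6388, -0.1971, 0.2166]
eef_rot: [0.691, 0.723, -0.001, -0.002]
contact_force: [-0.3, 0.4, -1.3]
opening: 0.139
finger_force: 30.0
```

Emit:
{"fn": "send_rows", "kwargs": {"motion": [{"x":0,"y":0,"z":0.8,"rx":0,"ry":0,"rz":0,"jaw":0},{"x":0,"y":0,"z":0.7,"rx":0,"ry":0,"rz":0,"jaw":0},{"x":0,"y":0,"z":0.5,"rx":0,"ry":0,"rz":0,"jaw":0},{"x":0,"y":0,"z":0.3,"rx":0,"ry":0,"rz":0,"jaw":0},{"x":0,"y":0,"z":0,"rx":0,"ry":0,"rz":0,"jaw":0}]}}

```text
clock: 35.25
tool_pos: [0.6399, -0.1971, 0.1954]
eef_rot: [0.691, 0.723, 0.0, -0.001]
contact_force: [-0.0, -0.1, -0.9]
opening: 0.134
finger_force: 30.0
```

```bash
python3 -c "
from h import *
st();level();go([.640,-.197,.1948],1.612)"
```

```text
35.25 p [ 0.6399 -0.1971  0.1954] R [[-0.044, 0.999, -0.001], [0.999, 0.044, 0.001], [0.001, -0.001, -1.0]] q [ 0.47  0.81 -0.48  1.43  0.4   1.   -0.06] F [-0.  -0.1 -0.9] op 0.134 ff 29.991351021453738
level rx,ry [-0.0012 -0.0014  0.    ]
tool cm [0.01 0.01 0.06] yaw 1.615 rz 0.003
```

Emit:
{"fn": "send_rows", "kwargs": {"motion": [{"x":0,"y":0,"z":0.1,"rx":0,"ry":0,"rz":0,"jaw":0},{"x":0,"y":0,"z":0,"rx":0,"ry":0,"rz":0,"jaw":4},{"x":0,"y":0,"z":0,"rx":0,"ry":0,"rz":0,"jaw":4},{"x":0,"y":0,"z":0,"rx":0,"ry":0,"rz":0,"jaw":4},{"x":0,"y":0,"z":0,"rx":0,"ry":0,"rz":0,"jaw":4}]}}

```text
clock: 35.75
tool_pos: [0.6403, -0.1972, 0.1952]
eef_rot: [0.691, 0.722, 0.0, -0.0]
contact_force: [-0.1, -0.3, 1.0]
opening: 0.451
finger_force: 0.0
```

Emit:
{"fn": "send_rows", "kwargs": {"motion": [{"x":0,"y":0,"z":0,"rx":0,"ry":0,"rz":0,"jaw":4},{"x":0,"y":0,"z":-1,"rx":0,"ry":0,"rz":0,"jaw":4},{"x":0,"y":0,"z":-2,"rx":0,"ry":0,"rz":0,"jaw":4},{"x":0,"y":0,"z":-3,"rx":0,"ry":0,"rz":0,"jaw":4},{"x":0,"y":0,"z":-1.5,"rx":0,"ry":0,"rz":0,"jaw":4}]}}

```text
clock: 36.25
tool_pos: [0.6414, -0.1972, 0.2733]
eef_rot: [0.691, 0.722, 0.002, 0.001]
contact_force: [1.0, 0.8, -0.1]
opening: 0.454
finger_force: 0.0
```

Emit:
{"fn": "send_rows", "kwargs": {"motion": [{"x":4,"y":0,"z":0,"rx":0,"ry":0,"rz":0,"jaw":4},{"x":4.5,"y":0,"z":0,"rx":0,"ry":0,"rz":0,"jaw":4},{"x":4.5,"y":0,"z":0,"rx":0,"ry":0,"rz":0,"jaw":4},{"x":4.5,"y":0,"z":0,"rx":0,"ry":0,"rz":0,"jaw":4},{"x":4.5,"y":0,"z":0,"rx":0,"ry":0,"rz":0,"jaw":4}]}}

```text
clock: 36.75
tool_pos: [0.6304, 0.0243, 0.2713]
eef_rot: [0.691, 0.722, 0.001, -0.0]
contact_force: [0.4, 0.0, -0.2]
opening: 0.447
finger_force: 0.0
```

Emit:
{"fn": "send_rows", "kwargs": {"motion": [{"x":4.5,"y":0,"z":0,"rx":0,"ry":0,"rz":0,"jaw":4},{"x":4.5,"y":0,"z":0,"rx":0,"ry":0,"rz":0,"jaw":4},{"x":4.5,"y":0,"z":0,"rx":0,"ry":0,"rz":0,"jaw":4},{"x":2.5,"y":0,"z":0,"rx":0,"ry":0,"rz":0,"jaw":4},{"x":0,"y":0,"z":0,"rx":0,"ry":0,"rz":0,"jaw":4}]}}

```text
clock: 37.25
tool_pos: [0.622, 0.1891, 0.2715]
eef_rot: [0.688, 0.725, 0.002, -0.002]
contact_force: [-0.2, -0.9, 0.0]
opening: 0.454
finger_force: 0.0
```

Emit:
{"fn": "send_rows", "kwargs": {"motion": [{"x":0,"y":0,"z":0,"rx":0,"ry":0,"rz":0,"jaw":4},{"x":0,"y":0,"z":0,"rx":0,"ry":0,"rz":0,"jaw":4},{"x":0,"y":0,"z":0,"rx":0,"ry":0,"rz":0,"jaw":4},{"x":0,"y":0,"z":0,"rx":0,"ry":0,"rz":0,"jaw":4},{"x":0,"y":0,"z":0,"rx":0,"ry":0,"rz":0,"jaw":4}]}}

```text
clock: 37.75
tool_pos: [0.6236, 0.1815, 0.2704]
eef_rot: [0.692, 0.722, 0.0, -0.0]
contact_force: [-0.4, 0.3, -0.0]
opening: 0.452
finger_force: 0.0
```

```bash
python3 -c "
from h import *
st();level();go([.6253,.183,.1948],1.612)
a=snap('top');c=snap('scene','s6.png')
# hue of brown grips: find in scene near serving rail
hsv=cv2.cvtColor(c['img'],cv2.COLOR_RGB2HSV)
m=((hsv[...,0]<15)&(hsv[...,1]>90)&(hsv[...,2]<140)).astype(np.uint8)
for z in(.209,.247):
  for y,x in((-.197,.64),): print('exp',z,np.round(proj(c,[x,y,z]),1))
n,l,stt,ce=cv2.connectedComponentsWithStats(m[130:280,150:320])
print([(stt[i].tolist()) for i in range(1,n) if stt[i][4]>15])"
```

```text
37.75 p [0.6236 0.1815 0.2704] R [[-0.043, 0.999, -0.0], [0.999, 0.043, 0.001], [0.001, -0.0, -1.0]] q [-0.1   0.7  -0.48  1.41  0.34  1.11 -0.6 ] F [-0.4  0.3 -0. ] op 0.452 ff 0.0
level rx,ry [-0.0004 -0.001   0.    ]
tool cm [0.14 0.17 7.56] yaw 1.614 rz 0.002
exp 0.209 [184.5 170.4]
exp 0.247 [183.  157.8]
[[0, 0, 33, 20, 305], [45, 0, 34, 37, 1062], [30, 28, 8, 14, 75], [65, 51, 29, 12, 165], [104, 75, 17, 8, 22], [69, 86, 22, 8, 30], [125, 87, 14, 17, 159], [140, 96, 16, 19, 199], [0, 99, 63, 51, 1242], [116, 105, 11, 13, 84], [73, 146, 11, 4, 31]]
```

A brown grip sits at scene (180–188, 158–172), against an expected (184,164), so scoop 2 is hung. Next is scoop 1.

Emit:
{"fn": "send_rows", "kwargs": {"motion": [{"x":0.1,"y":0.15,"z":1.5,"rx":0,"ry":0,"rz":0,"jaw":4},{"x":0,"y":0,"z":2.5,"rx":0,"ry":0,"rz":0,"jaw":4},{"x":0,"y":0,"z":2,"rx":0,"ry":0,"rz":0,"jaw":4},{"x":0,"y":0,"z":1.1,"rx":0,"ry":0,"rz":0,"jaw":4},{"x":0,"y":0,"z":0.5,"rx":0,"ry":0,"rz":0,"jaw":4}]}}

```text
clock: 38.35
tool_pos: [0.6241, 0.1832, 0.1925]
eef_rot: [0.691, 0.723, -0.001, -0.001]
contact_force: [-0.4, 0.3, -0.5]
opening: 0.454
finger_force: 0.0
```

Emit:
{"fn": "send_rows", "kwargs": {"motion": [{"x":0,"y":0,"z":0,"rx":0,"ry":0,"rz":0,"jaw":0},{"x":0,"y":0,"z":0,"rx":0,"ry":0,"rz":0,"jaw":0},{"x":0,"y":0,"z":0,"rx":0,"ry":0,"rz":0,"jaw":0},{"x":0,"y":0,"z":0,"rx":0,"ry":0,"rz":0,"jaw":0},{"x":0,"y":0,"z":0,"rx":0,"ry":0,"rz":0,"jaw":0}]}}

```text
clock: 38.85
tool_pos: [0.6252, 0.1838, 0.1953]
eef_rot: [0.691, 0.722, 0.001, -0.0]
contact_force: [-0.2, -0.2, 2.4]
opening: 0.132
finger_force: 30.0
```

Emit:
{"fn": "send_rows", "kwargs": {"motion": [{"x":0,"y":0,"z":0,"rx":0,"ry":0,"rz":0,"jaw":0},{"x":0,"y":0,"z":0,"rx":0,"ry":0,"rz":0,"jaw":0},{"x":0,"y":0,"z":0,"rx":0,"ry":0,"rz":0,"jaw":0},{"x":0,"y":0,"z":0,"rx":0,"ry":0,"rz":0,"jaw":0},{"x":0,"y":0,"z":0,"rx":0,"ry":0,"rz":0,"jaw":0}]}}

```text
clock: 39.35
tool_pos: [0.6252, 0.1838, 0.1953]
eef_rot: [0.691, 0.722, 0.001, -0.0]
contact_force: [-1.0, 0.6, 6.5]
opening: 0.131
finger_force: 30.0
```

```bash
python3 -c "
from h import *
st();level();go([.637,-.132,.26],1.612)"
```

```text
39.35 p [0.6252 0.1838 0.1953] R [[-0.044, 0.999, 0.001], [0.999, 0.044, 0.002], [0.002, 0.001, -1.0]] q [-0.12  0.78 -0.46  1.5   0.39  0.95 -0.64] F [-1.   0.6  6.5] op 0.131 ff 29.986424166709185
level rx,ry [ 0.0009 -0.0017  0.    ]
tool cm [-31.59  -0.21  -6.53] yaw 1.615 rz 0.003
```

Emit:
{"fn": "send_rows", "kwargs": {"motion": [{"x":0,"y":0,"z":-0.8,"rx":0,"ry":0,"rz":0,"jaw":0},{"x":0,"y":0,"z":-1.5,"rx":0,"ry":0,"rz":0,"jaw":0},{"x":0,"y":0,"z":-2,"rx":0,"ry":0,"rz":0,"jaw":0},{"x":0,"y":0,"z":-1.5,"rx":0,"ry":0,"rz":0,"jaw":0},{"x":0,"y":0,"z":-0.7,"rx":0,"ry":0,"rz":0,"jaw":0}]}}

```text
clock: 39.85
tool_pos: [0.6254, 0.1837, 0.2608]
eef_rot: [0.691, 0.722, 0.001, -0.0]
contact_force: [-0.2, 0.1, -1.1]
opening: 0.137
finger_force: 30.0
```

Emit:
{"fn": "send_rows", "kwargs": {"motion": [{"x":-0.5,"y":0,"z":0,"rx":0,"ry":0,"rz":0,"jaw":0},{"x":-1,"y":0,"z":0,"rx":0,"ry":0,"rz":0,"jaw":0},{"x":-1.5,"y":0,"z":0,"rx":0,"ry":0,"rz":0,"jaw":0},{"x":-2,"y":0,"z":0,"rx":0,"ry":0,"rz":0,"jaw":0},{"x":-2.5,"y":0,"z":0,"rx":0,"ry":0,"rz":0,"jaw":0}]}}

```text
clock: 40.35
tool_pos: [0.6277, 0.1068, 0.2584]
eef_rot: [0.691, 0.723, -0.0, -0.001]
contact_force: [0.6, -0.0, -1.1]
opening: 0.129
finger_force: 30.0
```

Emit:
{"fn": "send_rows", "kwargs": {"motion": [{"x":-2.8,"y":0,"z":0,"rx":0,"ry":0,"rz":0,"jaw":0},{"x":-2.8,"y":0,"z":0,"rx":0,"ry":0,"rz":0,"jaw":0},{"x":-2.8,"y":0,"z":0,"rx":0,"ry":0,"rz":0,"jaw":0},{"x":-2.8,"y":0,"z":0,"rx":0,"ry":0,"rz":0,"jaw":0},{"x":-2.8,"y":0,"z":0,"rx":0,"ry":0,"rz":0,"jaw":0}]}}

```text
clock: 40.85
tool_pos: [0.6335, -0.0347, 0.2582]
eef_rot: [0.692, 0.722, -0.001, -0.001]
contact_force: [0.6, 0.7, -1.2]
opening: 0.132
finger_force: 30.0
```

Emit:
{"fn": "send_rows", "kwargs": {"motion": [{"x":-2.8,"y":0,"z":0,"rx":0,"ry":0,"rz":0,"jaw":0},{"x":-2.8,"y":0,"z":0,"rx":0,"ry":0,"rz":0,"jaw":0},{"x":-2.2,"y":0,"z":0,"rx":0,"ry":0,"rz":0,"jaw":0},{"x":-1.6,"y":0,"z":0,"rx":0,"ry":0,"rz":0,"jaw":0},{"x":-0.7,"y":0,"z":0,"rx":0,"ry":0,"rz":0,"jaw":0}]}}

```text
clock: 41.35
tool_pos: [0.638, -0.1356, 0.2582]
eef_rot: [0.693, 0.721, -0.001, -0.001]
contact_force: [0.3, 0.9, -1.1]
opening: 0.131
finger_force: 30.0
```

Emit:
{"fn": "send_rows", "kwargs": {"motion": [{"x":0,"y":0,"z":0,"rx":0,"ry":0,"rz":0,"jaw":0},{"x":0,"y":0,"z":0,"rx":0,"ry":0,"rz":0,"jaw":0},{"x":0,"y":0,"z":0,"rx":0,"ry":0,"rz":0,"jaw":0},{"x":0,"y":0,"z":0,"rx":0,"ry":0,"rz":0,"jaw":0},{"x":0,"y":0,"z":0,"rx":0,"ry":0,"rz":0,"jaw":0}]}}

```text
clock: 41.85
tool_pos: [0.6389, -0.1314, 0.2591]
eef_rot: [0.691, 0.723, 0.0, -0.001]
contact_force: [0.4, -1.2, -2.1]
opening: 0.129
finger_force: 30.0
```

```bash
python3 -c "
from h import *
st();level();go([.637,-.132,.1948],1.612)"
```

```text
41.85 p [ 0.6389 -0.1314  0.2591] R [[-0.045, 0.999, -0.0], [0.999, 0.045, 0.001], [0.001, -0.0, -1.0]] q [ 0.39  0.72 -0.5   1.42  0.36  1.09 -0.13] F [ 0.4 -1.2 -2.1] op 0.129 ff 29.986666277982295
level rx,ry [-0.0003 -0.0014  0.    ]
tool cm [-0.06 -0.19  6.43] yaw 1.616 rz 0.004
```

Emit:
{"fn": "send_rows", "kwargs": {"motion": [{"x":0,"y":-0.17,"z":1,"rx":0,"ry":0,"rz":0,"jaw":0},{"x":0,"y":0,"z":1,"rx":0,"ry":0,"rz":0,"jaw":0},{"x":0,"y":0,"z":1,"rx":0,"ry":0,"rz":0,"jaw":0},{"x":0,"y":0,"z":1,"rx":0,"ry":0,"rz":0,"jaw":0},{"x":0,"y":0,"z":0,"rx":0,"ry":0,"rz":0,"jaw":0}]}}

```text
clock: 42.35
tool_pos: [0.6357, -0.1323, 0.2168]
eef_rot: [0.691, 0.723, -0.001, -0.002]
contact_force: [-0.3, 0.1, -1.2]
opening: 0.131
finger_force: 30.0
```

Emit:
{"fn": "send_rows", "kwargs": {"motion": [{"x":0,"y":0,"z":0.8,"rx":0,"ry":0,"rz":0,"jaw":0},{"x":0,"y":0,"z":0.7,"rx":0,"ry":0,"rz":0,"jaw":0},{"x":0,"y":0,"z":0.5,"rx":0,"ry":0,"rz":0,"jaw":0},{"x":0,"y":0,"z":0.35,"rx":0,"ry":0,"rz":0,"jaw":0},{"x":0,"y":0,"z":0,"rx":0,"ry":0,"rz":0,"jaw":0}]}}

```text
clock: 42.85
tool_pos: [0.6371, -0.1322, 0.1956]
eef_rot: [0.691, 0.723, 0.0, -0.001]
contact_force: [0.2, 0.4, -2.0]
opening: 0.135
finger_force: 30.0
```

```bash
python3 -c "
from h import *
st();go([.637,-.132,.1948],1.612)"
```

```text
42.85 p [ 0.6371 -0.1322  0.1956] R [[-0.044, 0.999, -0.0], [0.999, 0.044, 0.001], [0.001, -0.0, -1.0]] q [ 0.38  0.78 -0.48  1.5   0.4   0.96 -0.17] F [ 0.2  0.4 -2. ] op 0.135 ff 29.986291313543916
tool cm [ 0.02 -0.01  0.08] yaw 1.615 rz 0.003
```

Emit:
{"fn": "send_rows", "kwargs": {"motion": [{"x":0,"y":0,"z":0.1,"rx":0,"ry":0,"rz":0,"jaw":0},{"x":0,"y":0,"z":0,"rx":0,"ry":0,"rz":0,"jaw":4},{"x":0,"y":0,"z":0,"rx":0,"ry":0,"rz":0,"jaw":4},{"x":0,"y":0,"z":0,"rx":0,"ry":0,"rz":0,"jaw":4},{"x":0,"y":0,"z":0,"rx":0,"ry":0,"rz":0,"jaw":4}]}}

```text
clock: 43.35
tool_pos: [0.6371, -0.1323, 0.1945]
eef_rot: [0.691, 0.722, 0.0, -0.001]
contact_force: [0.1, -0.1, -0.3]
opening: 0.447
finger_force: 0.0
```

Emit:
{"fn": "send_rows", "kwargs": {"motion": [{"x":0,"y":0,"z":0,"rx":0,"ry":0,"rz":0,"jaw":4},{"x":0,"y":0,"z":-1,"rx":0,"ry":0,"rz":0,"jaw":4},{"x":0,"y":0,"z":-2,"rx":0,"ry":0,"rz":0,"jaw":4},{"x":0,"y":0,"z":-3,"rx":0,"ry":0,"rz":0,"jaw":4},{"x":0,"y":0,"z":-1.5,"rx":0,"ry":0,"rz":0,"jaw":4}]}}

```text
clock: 43.85
tool_pos: [0.6384, -0.1321, 0.2728]
eef_rot: [0.691, 0.722, 0.002, 0.001]
contact_force: [1.0, 0.6, -0.9]
opening: 0.457
finger_force: 0.0
```

Emit:
{"fn": "send_rows", "kwargs": {"motion": [{"x":3.5,"y":0,"z":0,"rx":0,"ry":0,"rz":0,"jaw":4},{"x":4.5,"y":0,"z":0,"rx":0,"ry":0,"rz":0,"jaw":4},{"x":4.5,"y":0,"z":0,"rx":0,"ry":0,"rz":0,"jaw":4},{"x":4.5,"y":0,"z":0,"rx":0,"ry":0,"rz":0,"jaw":4},{"x":4.5,"y":0,"z":0,"rx":0,"ry":0,"rz":0,"jaw":4}]}}

```text
clock: 44.35
tool_pos: [0.6276, 0.0843, 0.2708]
eef_rot: [0.691, 0.722, 0.001, -0.0]
contact_force: [0.1, 0.6, 0.3]
opening: 0.455
finger_force: 0.0
```

Emit:
{"fn": "send_rows", "kwargs": {"motion": [{"x":4.5,"y":0.1,"z":0,"rx":0,"ry":0,"rz":0,"jaw":4},{"x":4.5,"y":0.1,"z":0,"rx":0,"ry":0,"rz":0,"jaw":4},{"x":4,"y":0,"z":0,"rx":0,"ry":0,"rz":0,"jaw":4},{"x":2.5,"y":0,"z":0,"rx":0,"ry":0,"rz":0,"jaw":4},{"x":0,"y":0,"z":0,"rx":0,"ry":0,"rz":0,"jaw":4}]}}

```text
clock: 44.85
tool_pos: [0.621, 0.2439, 0.2709]
eef_rot: [0.689, 0.725, 0.002, -0.002]
contact_force: [0.3, 0.1, 0.1]
opening: 0.452
finger_force: 0.0
```

Emit:
{"fn": "send_rows", "kwargs": {"motion": [{"x":0,"y":0,"z":0,"rx":0,"ry":0,"rz":0,"jaw":4},{"x":0,"y":0,"z":0,"rx":0,"ry":0,"rz":0,"jaw":4},{"x":0,"y":0,"z":0,"rx":0,"ry":0,"rz":0,"jaw":4},{"x":0,"y":0,"z":0,"rx":0,"ry":0,"rz":0,"jaw":4},{"x":0,"y":0,"z":0,"rx":0,"ry":0,"rz":0,"jaw":4}]}}

```text
clock: 45.35
tool_pos: [0.6231, 0.2365, 0.27]
eef_rot: [0.692, 0.722, 0.0, -0.0]
contact_force: [0.5, 0.4, -0.0]
opening: 0.452
finger_force: 0.0
```

```bash
cat >> h.py <<'E'
def brown(c,box=(150,320,130,280)):
    hsv=cv2.cvtColor(c['img'],cv2.COLOR_RGB2HSV)
    m=((hsv[...,0]<15)&(hsv[...,1]>90)&(hsv[...,2]<140)).astype(np.uint8)
    u0,u1,v0,v1=box;n,l,t,ce=cv2.connectedComponentsWithStats(m[v0:v1,u0:u1])
    print([(t[i][:4]+[u0,v0,0,0]).tolist() for i in range(1,n) if 40<t[i][4]<300])
E
python3 -c "
from h import *
st();level();go([.6232,.2373,.1948],1.612)
c=snap('scene');brown(c);print(proj(c,[.64,-.197,.228]),proj(c,[.637,-.132,.228]))"
```

```text
45.35 p [0.6231 0.2365 0.27  ] R [[-0.043, 0.999, -0.0], [0.999, 0.043, 0.001], [0.001, -0.0, -1.0]] q [-0.19  0.73 -0.48  1.36  0.34  1.14 -0.67] F [ 0.5  0.4 -0. ] op 0.452 ff 0.0
level rx,ry [-0.0003 -0.001   0.    ]
tool cm [0.07 0.02 7.52] yaw 1.614 rz 0.002
[[180, 158, 9, 14], [215, 182, 31, 11], [290, 226, 16, 19], [266, 235, 16, 13]]
(np.float64(183.74534187031674), np.float64(164.16428532842238)) (np.float64(198.05569439140672), np.float64(172.90115877001148))
```

```bash
python3 -c "
from h import *
c=snap('scene');hsv=cv2.cvtColor(c['img'],cv2.COLOR_RGB2HSV)
m=((hsv[...,0]<15)&(hsv[...,1]>90)&(hsv[...,2]<140)).astype(np.uint8)
for v in range(150,190,2): print(v,''.join('#' if x else '.' for x in m[v,170:235]))"
```

```text
150 ...........................###############################.......
152 ............................##############################.......
154 ............................##############################.......
156 ............................##############################.......
158 ..........###...............###############################......
160 ...........#####............###############################......
162 ...........######...........##########################...........
164 ...........######...........##################...................
166 ............######.......##############..........................
168 ............######.......########................................
170 ..............####.......########................................
172 .........................#######.................................
174 .........................########................................
176 .........................########................................
178 ...........................######................................
180 ..............................###................................
182 ...............................................................##
184 ........................................................#########
186 ................................................#################
188 ..............................................###################
```

Scoop 1's grip is at scene (195–202, 166–180), as expected. Last scoop.

Emit:
{"fn": "send_rows", "kwargs": {"motion": [{"x":0.1,"y":0,"z":1.5,"rx":0,"ry":0,"rz":0,"jaw":4},{"x":0,"y":0,"z":2.5,"rx":0,"ry":0,"rz":0,"jaw":4},{"x":0,"y":0,"z":2,"rx":0,"ry":0,"rz":0,"jaw":4},{"x":0,"y":0,"z":1,"rx":0,"ry":0,"rz":0,"jaw":4},{"x":0,"y":0,"z":0.5,"rx":0,"ry":0,"rz":0,"jaw":4}]}}

```text
clock: 45.95
tool_pos: [0.6224, 0.2382, 0.1941]
eef_rot: [0.691, 0.722, -0.0, -0.001]
contact_force: [-0.6, -0.3, -0.0]
opening: 0.454
finger_force: 0.0
```

Emit:
{"fn": "send_rows", "kwargs": {"motion": [{"x":0,"y":0,"z":0,"rx":0,"ry":0,"rz":0,"jaw":0},{"x":0,"y":0,"z":0,"rx":0,"ry":0,"rz":0,"jaw":0},{"x":0,"y":0,"z":0,"rx":0,"ry":0,"rz":0,"jaw":0},{"x":0,"y":0,"z":0,"rx":0,"ry":0,"rz":0,"jaw":0},{"x":0,"y":0,"z":0,"rx":0,"ry":0,"rz":0,"jaw":0}]}}

```text
clock: 46.45
tool_pos: [0.623, 0.2388, 0.1958]
eef_rot: [0.691, 0.722, 0.001, -0.0]
contact_force: [-1.0, -0.7, 3.1]
opening: 0.134
finger_force: 30.0
```

Emit:
{"fn": "send_rows", "kwargs": {"motion": [{"x":0,"y":0,"z":0,"rx":0,"ry":0,"rz":0,"jaw":0},{"x":0,"y":0,"z":0,"rx":0,"ry":0,"rz":0,"jaw":0},{"x":0,"y":0,"z":0,"rx":0,"ry":0,"rz":0,"jaw":0},{"x":0,"y":0,"z":0,"rx":0,"ry":0,"rz":0,"jaw":0},{"x":0,"y":0,"z":0,"rx":0,"ry":0,"rz":0,"jaw":0}]}}

```text
clock: 46.95
tool_pos: [0.623, 0.2388, 0.1959]
eef_rot: [0.691, 0.722, 0.001, -0.0]
contact_force: [-0.9, -0.4, 5.8]
opening: 0.135
finger_force: 30.0
```

```bash
python3 -c "
from h import *
st();level();go([.6343,-.067,.26],1.612)"
```

```text
46.95 p [0.623  0.2388 0.1959] R [[-0.044, 0.999, 0.001], [0.999, 0.044, 0.002], [0.002, 0.001, -1.0]] q [-0.2   0.8  -0.45  1.44  0.39  0.98 -0.71] F [-0.9 -0.4  5.8] op 0.135 ff 29.98051310889423
level rx,ry [ 0.0007 -0.0018  0.    ]
tool cm [-30.59  -0.21  -6.47] yaw 1.615 rz 0.003
```

Same slide, 30.6 cm.

Emit:
{"fn": "send_rows", "kwargs": {"motion": [{"x":0,"y":0,"z":-0.8,"rx":0,"ry":0,"rz":0,"jaw":0},{"x":0,"y":0,"z":-1.5,"rx":0,"ry":0,"rz":0,"jaw":0},{"x":0,"y":0,"z":-2,"rx":0,"ry":0,"rz":0,"jaw":0},{"x":0,"y":0,"z":-1.5,"rx":0,"ry":0,"rz":0,"jaw":0},{"x":0,"y":0,"z":-0.7,"rx":0,"ry":0,"rz":0,"jaw":0}]}}

```text
clock: 47.45
tool_pos: [0.6233, 0.2386, 0.2614]
eef_rot: [0.691, 0.722, 0.001, -0.0]
contact_force: [-1.2, -0.3, -1.3]
opening: 0.131
finger_force: 30.0
```

Emit:
{"fn": "send_rows", "kwargs": {"motion": [{"x":-0.5,"y":0,"z":0,"rx":0,"ry":0,"rz":0,"jaw":0},{"x":-1,"y":0,"z":0,"rx":0,"ry":0,"rz":0,"jaw":0},{"x":-1.5,"y":0,"z":0,"rx":0,"ry":0,"rz":0,"jaw":0},{"x":-2,"y":0,"z":0,"rx":0,"ry":0,"rz":0,"jaw":0},{"x":-2.5,"y":0,"z":0,"rx":0,"ry":0,"rz":0,"jaw":0}]}}

```text
clock: 47.95
tool_pos: [0.6256, 0.1618, 0.2589]
eef_rot: [0.691, 0.723, -0.001, -0.001]
contact_force: [0.3, -0.4, -2.0]
opening: 0.14
finger_force: 30.0
```

Emit:
{"fn": "send_rows", "kwargs": {"motion": [{"x":-2.8,"y":0,"z":0,"rx":0,"ry":0,"rz":0,"jaw":0},{"x":-2.8,"y":0,"z":0,"rx":0,"ry":0,"rz":0,"jaw":0},{"x":-2.8,"y":0,"z":0,"rx":0,"ry":0,"rz":0,"jaw":0},{"x":-2.8,"y":0,"z":0,"rx":0,"ry":0,"rz":0,"jaw":0},{"x":-2.8,"y":0,"z":0,"rx":0,"ry":0,"rz":0,"jaw":0}]}}

```text
clock: 48.45
tool_pos: [0.6315, 0.0203, 0.2588]
eef_rot: [0.692, 0.722, -0.001, -0.001]
contact_force: [-0.4, -0.5, -1.2]
opening: 0.133
finger_force: 30.0
```

Emit:
{"fn": "send_rows", "kwargs": {"motion": [{"x":-2.7,"y":0,"z":0,"rx":0,"ry":0,"rz":0,"jaw":0},{"x":-2.5,"y":0,"z":0,"rx":0,"ry":0,"rz":0,"jaw":0},{"x":-2,"y":0,"z":0,"rx":0,"ry":0,"rz":0,"jaw":0},{"x":-1.3,"y":0,"z":0,"rx":0,"ry":0,"rz":0,"jaw":0},{"x":-0.6,"y":0,"z":0,"rx":0,"ry":0,"rz":0,"jaw":0}]}}

```text
clock: 48.95
tool_pos: [0.6356, -0.0702, 0.2589]
eef_rot: [0.692, 0.721, -0.001, -0.001]
contact_force: [-0.5, -1.8, -0.7]
opening: 0.132
finger_force: 30.0
```

Emit:
{"fn": "send_rows", "kwargs": {"motion": [{"x":0,"y":0,"z":0,"rx":0,"ry":0,"rz":0,"jaw":0},{"x":0,"y":0,"z":0,"rx":0,"ry":0,"rz":0,"jaw":0},{"x":0,"y":0,"z":0,"rx":0,"ry":0,"rz":0,"jaw":0},{"x":0,"y":0,"z":0,"rx":0,"ry":0,"rz":0,"jaw":0},{"x":0,"y":0,"z":0,"rx":0,"ry":0,"rz":0,"jaw":0}]}}

```text
clock: 49.45
tool_pos: [0.6362, -0.0665, 0.2596]
eef_rot: [0.691, 0.723, 0.0, -0.001]
contact_force: [-0.6, -0.4, -1.5]
opening: 0.128
finger_force: 30.0
```

```bash
python3 -c "
from h import *
st();level();go([.6343,-.067,.1953],1.612)"
```

```text
49.45 p [ 0.6362 -0.0665  0.2596] R [[-0.045, 0.999, -0.0], [0.999, 0.045, 0.001], [0.001, -0.0, -1.0]] q [ 0.3   0.7  -0.5   1.46  0.36  1.07 -0.23] F [-0.6 -0.4 -1.5] op 0.128 ff 29.98094115871936
level rx,ry [-0.0004 -0.0014  0.    ]
tool cm [-0.05 -0.19  6.43] yaw 1.616 rz 0.004
```

Emit:
{"fn": "send_rows", "kwargs": {"motion": [{"x":0,"y":-0.17,"z":1,"rx":0,"ry":0,"rz":0,"jaw":0},{"x":0,"y":0,"z":1,"rx":0,"ry":0,"rz":0,"jaw":0},{"x":0,"y":0,"z":1,"rx":0,"ry":0,"rz":0,"jaw":0},{"x":0,"y":0,"z":1,"rx":0,"ry":0,"rz":0,"jaw":0},{"x":0,"y":0,"z":0,"rx":0,"ry":0,"rz":0,"jaw":0}]}}

```text
clock: 49.95
tool_pos: [0.6332, -0.0675, 0.2174]
eef_rot: [0.691, 0.723, -0.001, -0.002]
contact_force: [-0.1, -0.2, -0.2]
opening: 0.13
finger_force: 30.0
```

Emit:
{"fn": "send_rows", "kwargs": {"motion": [{"x":0,"y":0,"z":0.8,"rx":0,"ry":0,"rz":0,"jaw":0},{"x":0,"y":0,"z":0.7,"rx":0,"ry":0,"rz":0,"jaw":0},{"x":0,"y":0,"z":0.5,"rx":0,"ry":0,"rz":0,"jaw":0},{"x":0,"y":0,"z":0.35,"rx":0,"ry":0,"rz":0,"jaw":0},{"x":0,"y":0,"z":0,"rx":0,"ry":0,"rz":0,"jaw":0}]}}

```text
clock: 50.45
tool_pos: [0.6346, -0.0672, 0.1961]
eef_rot: [0.691, 0.723, 0.0, -0.0]
contact_force: [-0.2, -0.4, -0.2]
opening: 0.134
finger_force: 30.0
```

```bash
python3 -c "
from h import *
st();go([.6343,-.067,.1953],1.612)"
```

```text
50.45 p [ 0.6346 -0.0672  0.1961] R [[-0.044, 0.999, -0.0], [0.999, 0.044, 0.001], [0.001, -0.0, -1.0]] q [ 0.29  0.77 -0.48  1.54  0.4   0.94 -0.27] F [-0.2 -0.4 -0.2] op 0.134 ff 29.980481767561287
tool cm [ 0.03 -0.03  0.08] yaw 1.615 rz 0.003
```

Emit:
{"fn": "send_rows", "kwargs": {"motion": [{"x":0,"y":0,"z":0.1,"rx":0,"ry":0,"rz":0,"jaw":0},{"x":0,"y":0,"z":0,"rx":0,"ry":0,"rz":0,"jaw":4},{"x":0,"y":0,"z":0,"rx":0,"ry":0,"rz":0,"jaw":4},{"x":0,"y":0,"z":0,"rx":0,"ry":0,"rz":0,"jaw":4},{"x":0,"y":0,"z":0,"rx":0,"ry":0,"rz":0,"jaw":4}]}}

```text
clock: 50.95
tool_pos: [0.6345, -0.0673, 0.195]
eef_rot: [0.691, 0.722, 0.0, -0.001]
contact_force: [-0.4, 0.2, -0.0]
opening: 0.453
finger_force: 0.0
```

Emit:
{"fn": "send_rows", "kwargs": {"motion": [{"x":0,"y":0,"z":0,"rx":0,"ry":0,"rz":0,"jaw":4},{"x":0,"y":0,"z":-1,"rx":0,"ry":0,"rz":0,"jaw":4},{"x":0,"y":0,"z":-2,"rx":0,"ry":0,"rz":0,"jaw":4},{"x":0,"y":0,"z":-3,"rx":0,"ry":0,"rz":0,"jaw":4},{"x":0,"y":0,"z":-1.5,"rx":0,"ry":0,"rz":0,"jaw":4}]}}

```text
clock: 51.45
tool_pos: [0.6358, -0.067, 0.2733]
eef_rot: [0.691, 0.722, 0.002, 0.001]
contact_force: [0.5, 0.4, -0.7]
opening: 0.457
finger_force: 0.0
```

Emit:
{"fn": "send_rows", "kwargs": {"motion": [{"x":1.7,"y":-2.6,"z":0,"rx":0,"ry":0,"rz":0,"jaw":4},{"x":1.7,"y":-2.6,"z":0,"rx":0,"ry":0,"rz":0,"jaw":4},{"x":1.7,"y":-2.6,"z":0,"rx":0,"ry":0,"rz":0,"jaw":4},{"x":1.7,"y":-2.6,"z":0,"rx":0,"ry":0,"rz":0,"jaw":4},{"x":1.7,"y":-2.6,"z":0,"rx":0,"ry":0,"rz":0,"jaw":4}]}}

```text
clock: 51.95
tool_pos: [0.5001, 0.0125, 0.2711]
eef_rot: [0.691, 0.722, 0.001, -0.0]
contact_force: [-0.2, -0.7, -0.2]
opening: 0.459
finger_force: 0.0
```

Emit:
{"fn": "send_rows", "kwargs": {"motion": [{"x":0,"y":0,"z":0,"rx":0,"ry":0,"rz":0.149,"jaw":5},{"x":0,"y":0,"z":0,"rx":0,"ry":0,"rz":0.149,"jaw":5},{"x":0,"y":0,"z":0,"rx":0,"ry":0,"rz":0.149,"jaw":5},{"x":0,"y":0,"z":0,"rx":0,"ry":0,"rz":0.149,"jaw":5},{"x":0,"y":0,"z":0,"rx":0,"ry":0,"rz":0.149,"jaw":5}]}}

```text
clock: 52.45
tool_pos: [0.5012, 0.0121, 0.2711]
eef_rot: [0.908, 0.419, 0.001, -0.001]
contact_force: [0.4, -0.1, 0.4]
opening: 0.568
finger_force: 0.0
```

Emit:
{"fn": "send_rows", "kwargs": {"motion": [{"x":0,"y":0,"z":0,"rx":0,"ry":0,"rz":0.149,"jaw":5},{"x":0,"y":0,"z":0,"rx":0,"ry":0,"rz":0.149,"jaw":5},{"x":0,"y":0,"z":0,"rx":0,"ry":0,"rz":0.149,"jaw":5},{"x":0,"y":0,"z":0,"rx":0,"ry":0,"rz":0.149,"jaw":5},{"x":0,"y":0,"z":0,"rx":0,"ry":0,"rz":0.149,"jaw":5}]}}

```text
clock: 52.95
tool_pos: [0.5012, 0.0122, 0.2711]
eef_rot: [0.998, 0.06, 0.0, -0.001]
contact_force: [-0.2, -0.0, 0.9]
opening: 0.568
finger_force: 0.0
```

Emit:
{"fn": "send_rows", "kwargs": {"motion": [{"x":0,"y":0,"z":0,"rx":0,"ry":0,"rz":0.149,"jaw":5},{"x":0,"y":0,"z":0,"rx":0,"ry":0,"rz":0.149,"jaw":5},{"x":0,"y":0,"z":0,"rx":0,"ry":0,"rz":0,"jaw":5},{"x":0,"y":0,"z":0,"rx":0,"ry":0,"rz":0,"jaw":5},{"x":0,"y":0,"z":0,"rx":0,"ry":0,"rz":0,"jaw":5}]}}

```text
clock: 53.45
tool_pos: [0.501, 0.012, 0.2705]
eef_rot: [0.996, -0.085, -0.0, -0.001]
contact_force: [0.4, 0.5, -0.1]
opening: 0.566
finger_force: 0.0
```

```bash
python3 -c "
from h import *
st();level();go([.5005,.0123,.0086],-.173)
c=snap('scene');hsv=cv2.cvtColor(c['img'],cv2.COLOR_RGB2HSV)
m=((hsv[...,0]<15)&(hsv[...,1]>90)&(hsv[...,2]<140)).astype(np.uint8)
print(proj(c,[.6346,-.067,.228]))
for v in range(156,200,2): print(v,''.join('#' if x else '.' for x in m[v,170:235]))"
```

```text
53.45 p [0.501  0.012  0.2705] R [[0.986, -0.17, 0.0], [-0.17, -0.986, 0.002], [-0.0, -0.002, -1.0]] q [-0.1   0.46 -0.02  1.87  0.01  0.81 -1.87] F [ 0.4  0.5 -0.1] op 0.566 ff 0.0
level rx,ry [-0.0016  0.0002  0.    ]
tool cm [-5.000e-02  2.000e-02  2.619e+01] yaw -0.17 rz 0.003
(np.float64(213.00462214128538), np.float64(182.22954491933345))
156 ............................###############################......
158 ..........###...............###############################......
160 ...........#####............###############################......
162 ...........######............#########################...........
164 ...........#######..........###################..................
166 ...........#######.......##############..........................
168 ............######.......########................................
170 ..............####.......########................................
172 .........................#######.................................
174 .........................########......###.......................
176 ..........................#######.....######.....................
178 ...........................######......########..................
180 ..............................###......########..................
182 .......................................########................##
184 ........................................########........#########
186 ........................................#########################
188 ...........................................#####....#############
190 ..............................................##....####.....##..
192 .....................................................###.........
194 .................................................................
196 .................................................................
198 .................................................................
```

All three scoops hang on the serving rail, the third at (208–218, 174–190). Now the lid.

Emit:
{"fn": "send_rows", "kwargs": {"motion": [{"x":0,"y":0,"z":4.5,"rx":-0.0016,"ry":0,"rz":0.003,"jaw":5},{"x":0,"y":0,"z":4.5,"rx":0,"ry":0,"rz":0,"jaw":5},{"x":0,"y":0,"z":4.5,"rx":0,"ry":0,"rz":0,"jaw":5},{"x":0,"y":0,"z":4.5,"rx":0,"ry":0,"rz":0,"jaw":5},{"x":0,"y":0,"z":4,"rx":0,"ry":0,"rz":0,"jaw":5}]}}

```text
clock: 54.0
tool_pos: [0.5008, 0.0119, 0.0484]
eef_rot: [0.996, -0.087, -0.0, -0.0]
contact_force: [0.3, 0.1, -0.2]
opening: 0.566
finger_force: 0.0
```

Emit:
{"fn": "send_rows", "kwargs": {"motion": [{"x":0,"y":0,"z":2,"rx":0,"ry":0,"rz":0,"jaw":5},{"x":0,"y":0,"z":1.4,"rx":0,"ry":0,"rz":0,"jaw":5},{"x":0,"y":0,"z":0.6,"rx":0,"ry":0,"rz":0,"jaw":5},{"x":0,"y":0,"z":0,"rx":0,"ry":0,"rz":0,"jaw":5},{"x":0,"y":0,"z":0,"rx":0,"ry":0,"rz":0,"jaw":5}]}}

```text
clock: 54.5
tool_pos: [0.5015, 0.0118, 0.0112]
eef_rot: [0.996, -0.088, 0.001, 0.0]
contact_force: [-0.5, -0.2, -0.1]
opening: 0.567
finger_force: 0.0
```

```bash
python3 -c "
from h import *
st();level();go([.5005,.0123,.0086],-.173)"
```

```text
54.5 p [0.5015 0.0118 0.0112] R [[0.985, -0.175, 0.001], [-0.175, -0.985, -0.0], [0.001, -0.0, -1.0]] q [-0.11  0.9  -0.01  2.07  0.04  0.16 -1.9 ] F [-0.5 -0.2 -0.1] op 0.567 ff 0.0
level rx,ry [-0.    -0.001  0.   ]
tool cm [-0.11 -0.03  0.26] yaw -0.176 rz -0.003
```

Emit:
{"fn": "send_rows", "kwargs": {"motion": [{"x":-0.15,"y":0,"z":0.2,"rx":0,"ry":0,"rz":-0.003,"jaw":5},{"x":0,"y":0,"z":0,"rx":0,"ry":0,"rz":0,"jaw":5},{"x":0,"y":0,"z":0,"rx":0,"ry":0,"rz":0,"jaw":0},{"x":0,"y":0,"z":0,"rx":0,"ry":0,"rz":0,"jaw":0},{"x":0,"y":0,"z":0,"rx":0,"ry":0,"rz":0,"jaw":0}], "grip_force": 40}}

```text
clock: 55.0
tool_pos: [0.4994, 0.0121, 0.0084]
eef_rot: [0.996, -0.086, -0.0, 0.0]
contact_force: [-0.1, -0.6, 0.3]
opening: 0.319
finger_force: 0.0
```

Emit:
{"fn": "send_rows", "kwargs": {"motion": [{"x":0,"y":0,"z":0,"rx":0,"ry":0,"rz":0,"jaw":0},{"x":0,"y":0,"z":0,"rx":0,"ry":0,"rz":0,"jaw":0},{"x":0,"y":0,"z":0,"rx":0,"ry":0,"rz":0,"jaw":0},{"x":0,"y":0,"z":0,"rx":0,"ry":0,"rz":0,"jaw":0},{"x":0,"y":0,"z":0,"rx":0,"ry":0,"rz":0,"jaw":0}]}}

```text
clock: 55.5
tool_pos: [0.4993, 0.0121, 0.0082]
eef_rot: [0.996, -0.086, -0.0, 0.0]
contact_force: [0.5, -0.3, 0.6]
opening: 0.158
finger_force: 40.0
```

```bash
python3 -c "
from h import *
st();level();go([.4587,-.253,.1956],-.173)"
```

```text
55.5 p [0.4993 0.0121 0.0082] R [[0.985, -0.172, -0.001], [-0.172, -0.985, -0.0], [-0.001, 0.0, -1.0]] q [-0.11  0.91 -0.01  2.08  0.04  0.16 -1.9 ] F [ 0.5 -0.3  0.6] op 0.158 ff 39.999961936846375
level rx,ry [ 0.0005  0.0007 -0.    ]
tool cm [  0.56  26.82 -18.72] yaw -0.173 rz -0.0
```

Emit:
{"fn": "send_rows", "kwargs": {"motion": [{"x":0,"y":0,"z":-1,"rx":0,"ry":0,"rz":0,"jaw":0},{"x":0,"y":0,"z":-3.5,"rx":0,"ry":0,"rz":0,"jaw":0},{"x":0,"y":0,"z":-5,"rx":0,"ry":0,"rz":0,"jaw":0},{"x":0,"y":0,"z":-5,"rx":0,"ry":0,"rz":0,"jaw":0},{"x":0,"y":0,"z":-4.2,"rx":0,"ry":0,"rz":0,"jaw":0}]}}

```text
clock: 56.0
tool_pos: [0.4991, 0.012, 0.1982]
eef_rot: [0.996, -0.087, 0.0, 0.0]
contact_force: [0.8, 0.5, -2.4]
opening: 0.159
finger_force: 40.0
```

Emit:
{"fn": "send_rows", "kwargs": {"motion": [{"x":0,"y":1,"z":0,"rx":0,"ry":0,"rz":0,"jaw":0},{"x":0,"y":2,"z":0,"rx":0,"ry":0,"rz":0,"jaw":0},{"x":0.1,"y":3,"z":0,"rx":0,"ry":0,"rz":0,"jaw":0},{"x":0.1,"y":3.5,"z":0,"rx":0,"ry":0,"rz":0,"jaw":0},{"x":0.1,"y":3.5,"z":0,"rx":0,"ry":0,"rz":0,"jaw":0}]}}

```text
clock: 56.5
tool_pos: [0.4784, -0.1177, 0.1946]
eef_rot: [0.996, -0.086, -0.001, 0.0]
contact_force: [-0.1, -0.4, -1.6]
opening: 0.156
finger_force: 40.0
```

Emit:
{"fn": "send_rows", "kwargs": {"motion": [{"x":0.1,"y":3.5,"z":0,"rx":0,"ry":0,"rz":0,"jaw":0},{"x":0.1,"y":3.5,"z":0,"rx":0,"ry":0,"rz":0,"jaw":0},{"x":0.1,"y":3,"z":0,"rx":0,"ry":0,"rz":0,"jaw":0},{"x":0,"y":2.3,"z":0,"rx":0,"ry":0,"rz":0,"jaw":0},{"x":0,"y":1.5,"z":0,"rx":0,"ry":0,"rz":0,"jaw":0}]}}

```text
clock: 57.0
tool_pos: [0.4571, -0.2551, 0.1945]
eef_rot: [0.996, -0.088, -0.002, 0.0]
contact_force: [-1.0, -0.6, -1.9]
opening: 0.155
finger_force: 40.0
```

Emit:
{"fn": "send_rows", "kwargs": {"motion": [{"x":0,"y":0,"z":0,"rx":0,"ry":0,"rz":0,"jaw":0},{"x":0,"y":0,"z":0,"rx":0,"ry":0,"rz":0,"jaw":0},{"x":0,"y":0,"z":0,"rx":0,"ry":0,"rz":0,"jaw":0},{"x":0,"y":0,"z":0,"rx":0,"ry":0,"rz":0,"jaw":0},{"x":0,"y":0,"z":0,"rx":0,"ry":0,"rz":0,"jaw":0}]}}

```text
clock: 57.5
tool_pos: [0.4595, -0.2518, 0.1954]
eef_rot: [0.996, -0.086, -0.0, 0.0]
contact_force: [0.2, 0.0, -2.1]
opening: 0.155
finger_force: 40.0
```

```bash
python3 -c "
from h import *
st();level();go([.4587,-.253,.0956],-.173)"
```

```text
57.5 p [ 0.4595 -0.2518  0.1954] R [[0.985, -0.17, -0.001], [-0.17, -0.985, 0.0], [-0.001, 0.0, -1.0]] q [ 0.46  0.59 -0.08  1.9   0.07  0.65 -1.4 ] F [ 0.2  0.  -2.1] op 0.155 ff 39.999931985512376
level rx,ry [ 0.0001  0.0007 -0.    ]
tool cm [-0.05  0.13  9.98] yaw -0.171 rz 0.002
```

Emit:
{"fn": "send_rows", "kwargs": {"motion": [{"x":0,"y":0.12,"z":2,"rx":0,"ry":0,"rz":0.002,"jaw":0},{"x":0,"y":0,"z":2.5,"rx":0,"ry":0,"rz":0,"jaw":0},{"x":0,"y":0,"z":2.5,"rx":0,"ry":0,"rz":0,"jaw":0},{"x":0,"y":0,"z":1,"rx":0,"ry":0,"rz":0,"jaw":0},{"x":0,"y":0,"z":0,"rx":0,"ry":0,"rz":0,"jaw":0}]}}

```text
clock: 58.0
tool_pos: [0.4582, -0.2534, 0.1144]
eef_rot: [0.996, -0.087, -0.002, -0.0]
contact_force: [-1.1, 0.0, -0.6]
opening: 0.158
finger_force: 40.0
```

Emit:
{"fn": "send_rows", "kwargs": {"motion": [{"x":0,"y":0,"z":0.6,"rx":0,"ry":0,"rz":0,"jaw":0},{"x":0,"y":0,"z":0.6,"rx":0,"ry":0,"rz":0,"jaw":0},{"x":0,"y":0,"z":0.4,"rx":0,"ry":0,"rz":0,"jaw":0},{"x":0,"y":0,"z":0.3,"rx":0,"ry":0,"rz":0,"jaw":0},{"x":0,"y":0,"z":0,"rx":0,"ry":0,"rz":0,"jaw":0}]}}

```text
clock: 58.5
tool_pos: [0.4587, -0.2541, 0.0962]
eef_rot: [0.996, -0.087, -0.001, 0.0]
contact_force: [-0.7, -0.2, -2.1]
opening: 0.155
finger_force: 40.0
```

```bash
python3 -c "
from h import *
st();level();go([.4587,-.253,.0952],-.173)"
```

```text
58.5 p [ 0.4587 -0.2541  0.0962] R [[0.985, -0.174, -0.001], [-0.174, -0.985, -0.0], [-0.001, 0.0, -1.0]] q [ 0.45  0.75 -0.06  1.98  0.1   0.41 -1.43] F [-0.7 -0.2 -2.1] op 0.155 ff 39.9998689815402
level rx,ry [ 0.0004  0.001  -0.    ]
tool cm [-0.02 -0.11  0.1 ] yaw -0.175 rz -0.002
```

Emit:
{"fn": "send_rows", "kwargs": {"motion": [{"x":0,"y":0,"z":0.12,"rx":0,"ry":0,"rz":0,"jaw":0},{"x":0,"y":0,"z":0,"rx":0,"ry":0,"rz":0,"jaw":5},{"x":0,"y":0,"z":0,"rx":0,"ry":0,"rz":0,"jaw":5},{"x":0,"y":0,"z":0,"rx":0,"ry":0,"rz":0,"jaw":5},{"x":0,"y":0,"z":0,"rx":0,"ry":0,"rz":0,"jaw":5}]}}

```text
clock: 59.0
tool_pos: [0.459, -0.2542, 0.0953]
eef_rot: [0.996, -0.088, -0.0, 0.0]
contact_force: [0.1, -0.7, -0.0]
opening: 0.493
finger_force: 0.0
```

Emit:
{"fn": "send_rows", "kwargs": {"motion": [{"x":0,"y":0,"z":0,"rx":0,"ry":0,"rz":0,"jaw":5},{"x":0,"y":0,"z":-2,"rx":0,"ry":0,"rz":0,"jaw":5},{"x":0,"y":0,"z":-4,"rx":0,"ry":0,"rz":0,"jaw":5},{"x":0,"y":0,"z":-4.5,"rx":0,"ry":0,"rz":0,"jaw":5},{"x":0,"y":0,"z":-4.5,"rx":0,"ry":0,"rz":0,"jaw":5}]}}

```text
clock: 59.5
tool_pos: [0.4585, -0.2538, 0.2467]
eef_rot: [0.996, -0.087, -0.001, 0.0]
contact_force: [1.1, -0.4, -0.1]
opening: 0.568
finger_force: 0.0
```

Emit:
{"fn": "send_rows", "kwargs": {"motion": [{"x":0,"y":-4.5,"z":0,"rx":0,"ry":0,"rz":0,"jaw":5},{"x":-0.5,"y":-4.5,"z":0,"rx":0,"ry":0,"rz":0,"jaw":5},{"x":-0.5,"y":-4.5,"z":0,"rx":0,"ry":0,"rz":0,"jaw":5},{"x":-0.5,"y":-4.5,"z":0,"rx":0,"ry":0,"rz":0,"jaw":5},{"x":-0.5,"y":-4.5,"z":0,"rx":0,"ry":0,"rz":0,"jaw":5}]}}

```text
clock: 60.0
tool_pos: [0.4783, -0.0273, 0.2453]
eef_rot: [0.996, -0.088, -0.0, 0.0]
contact_force: [0.6, 0.3, -0.7]
opening: 0.568
finger_force: 0.0
```

Emit:
{"fn": "send_rows", "kwargs": {"motion": [{"x":0,"y":-4,"z":0,"rx":0,"ry":0,"rz":0,"jaw":5},{"x":0,"y":-3,"z":0,"rx":0,"ry":0,"rz":0,"jaw":5},{"x":0,"y":0,"z":0,"rx":0,"ry":0,"rz":0,"jaw":5},{"x":0,"y":0,"z":0,"rx":0,"ry":0,"rz":0,"jaw":5},{"x":0,"y":0,"z":0,"rx":0,"ry":0,"rz":0,"jaw":5}]}}

```text
clock: 60.5
tool_pos: [0.4903, 0.0383, 0.245]
eef_rot: [0.996, -0.089, -0.001, 0.001]
contact_force: [-0.7, -0.2, -0.1]
opening: 0.567
finger_force: 0.0
```

```bash
python3 -c "
from h import *
st();crop2('k.png',(170,130,220,140),(110,90,310,260))
c=snap('scene');print([np.round(proj(c,p),1).tolist() for p in([.4587,-.253,.132],[.4455,.278,.102])])"
```

```text
60.5 p [0.4903 0.0383 0.245 ] R [[0.984, -0.176, -0.001], [-0.176, -0.984, -0.001], [-0.001, 0.002, -1.0]] q [-0.13  0.48 -0.07  1.93  0.05  0.73 -1.97] F [-0.7 -0.2 -0.1] op 0.567 ff 0.0
[[229.3, 166.2], [362.6, 255.4]]
```

View pics/k.png

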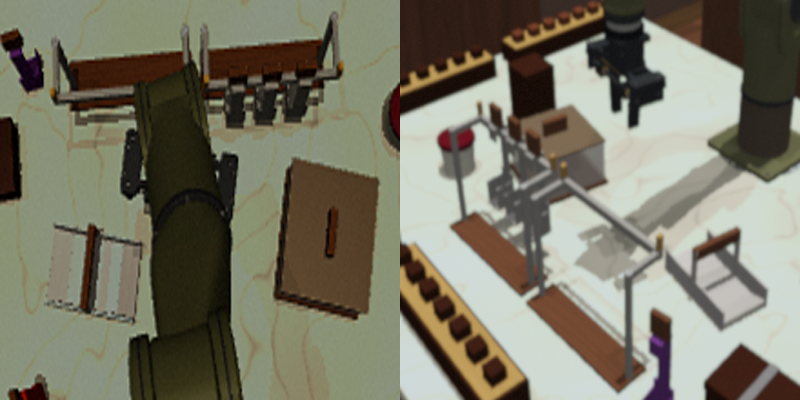

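The lid is seated with its bar at top (352.6,211.2), against (352.8,210.8) originally. The tray stands upright and empty, the three scoops hang between the stops of the serving rail, and the counter is clear. Handing in.

```bash
python3 -c "
from plant import *
print(finish_job())"
```

```text
the job is handed in; nothing more can be done
None
```

I handed the job in at about 61 s with no verdict returned; the last pictures and force readings showed all six pralines in the bin, the lid seated, the empty tray upright and all three scoops hung between the serving rail's stops.

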